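# Restock the tray under the display riser

### The job

Pull the display tray out by its handle until all of it is clear of the riser's board, stand every toppled amber bottle upright in a square pocket and every green jar in a round pocket, then slide the loaded tray back between the posts and under the board until it is fully home against the back stop. Slide the tray along the counter, do not lift it, leave everything seated and standing, and do not disturb the other goods.

Things in the scene. Friction and masses are not known exactly. Their poses are not given: they have to be found in the camera images.
- riser: Low display riser, fixed: pine board 230 (x) x 366 (y) x 18 mm on four 32 mm posts, its underside 145 mm above the counter, stock on top up to 212 mm. Origin on the counter under the middle of the board's front edge, x pointing in from the open front. Gap between its posts (and low side rails): 272 mm; back stop: 30 mm high, face 185 mm behind the origin.
- tray: Loose wooden display tray 180 (x) x 256 (y) x 22 mm, 0.45 kg, lying on the counter. Origin under its centre, x towards its rear (into the riser), handle at its front. Rear row (46 mm behind the origin): three square pockets 57 mm wide; front row (46 mm before the origin): three round pockets 65 mm across; 86 mm apart along y, 16 mm deep, floors 6 mm above the counter, mouths chamfered.
- handle (a point): Middle of the tray's handle: a dark steel bar 14 mm thick and 100 mm long, parallel to the tray's y axis, 75 mm before the tray's front edge, centre 42 mm above the counter. It is open underneath, apart from its two uprights 45 mm either side of the middle.
- square1 (a point): Centre of the floor of the left (+y) square pocket in the tray's rear row; axes as the tray's.
- square2 (a point): Centre of the floor of the middle square pocket in the tray's rear row; axes as the tray's.
- square3 (a point): Centre of the floor of the right (-y) square pocket in the tray's rear row; axes as the tray's.
- round1 (a point): Centre of the floor of the left (+y) round pocket in the tray's front row; axes as the tray's.
- round2 (a point): Centre of the floor of the middle round pocket in the tray's front row; axes as the tray's.
- round3 (a point): Centre of the floor of the right (-y) round pocket in the tray's front row; axes as the tray's.
- bottle1: Square amber glass bottle, toppled on its side (may be absent): body 48 x 48 x 88 mm, then a neck 26 mm across and a dark cap 32 mm across, 125 mm tall in all, 0.14 kg. Origin at the centre of its base, z along its axis towards the cap, x and y square to its faces.
- bottle2: Square amber glass bottle, toppled on its side (may be absent): body 48 x 48 x 88 mm, then a neck 26 mm across and a dark cap 32 mm across, 125 mm tall in all, 0.14 kg. Origin at the centre of its base, z along its axis towards the cap, x and y square to its faces.
- bottle3: Square amber glass bottle, toppled on its side (may be absent): body 48 x 48 x 88 mm, then a neck 26 mm across and a dark cap 32 mm across, 125 mm tall in all, 0.14 kg. Origin at the centre of its base, z along its axis towards the cap, x and y square to its faces.
- jar1: Squat round green glass jar with a yellow lid, standing (may be absent): 58 mm across, 62 mm tall, 0.12 kg. Origin at the centre of its base, z up its axis.
- jar2: Squat round green glass jar with a yellow lid, standing (may be absent): 58 mm across, 62 mm tall, 0.12 kg. Origin at the centre of its base, z up its axis.
- jar3: Squat round green glass jar with a yellow lid, standing (may be absent): 58 mm across, 62 mm tall, 0.12 kg. Origin at the centre of its base, z up its axis.
- mug: White mug, bystander, 72 mm across, 80 mm tall, handle at its +y; origin under its centre.
- dish: Terracotta bowl, bystander, 100 mm across, 40 mm tall; origin under its centre.
- duck: White china duck, bystander, 76 mm across, 88 mm tall; origin under its centre.
- basket: Slatted wooden basket, bystander, 130 x 110 x 60 mm; origin under its centre.
- pepper_mill: Dark wooden pepper mill, bystander, 48 mm across, 112 mm tall; origin under its centre.

How it is judged:
By the outcome, as a careful person would: the job done as asked, in the order asked, and still so for the second after the job is handed in, with the robot touching nothing.
Of bottle1, bottle2, bottle3, jar1, jar2, jar3 only 4 to 6 are there at a start; the rules pass over those that are not, and their reading is None.
At some moment in a run one of jar1, jar2, jar3 may be knocked a few centimetres aside while the robot is not near it.
Once in a run the grip may slacken for a moment while it holds something.
It also fails if it takes over 210 s, if anything falls off the work surface, if the arm or the gripper's body presses on something with over 40 N, if the wrist force passes 120 N, or if a joint passes its speed limit or range.

### The arm

A 6-joint arm with a two-finger parallel gripper is mounted at the origin on the work surface. World frame = base frame: x ahead of the robot, y to its left, z up, the work surface at z = 0. Lengths are in m, angles in rad, forces in N, time in s.
With the tool pointing down it reaches from about 0.35 to 0.775 m from the base axis. Payload 5.5 kg.
Tool frame: the origin (TCP) lies between the finger pads; the fingertips stand 8 mm ahead of it and the grasp point (between the pads) lies 11 mm behind it; z points along the fingers, y is the line along which they close (so a half turn about z gives the same grasp; the last joint's range is limited). The gripper opens to 85 mm and grips with 20 to 120 N. Pads are 22 mm wide; open, the fingers measure 114 mm over their backs; the gripper's body (76 mm by 85 mm) begins 54 mm behind the grasp point. The pads swing forward as they close: fully open they stand 13 mm farther back than shut.
Start: joints at [1.199, 0.313, 0.046, 1.304, 0, 1.431], TCP at [0.132, 0.56, 0.239] pointing down, gripper open.
Joint ranges: [-2.76, 2.76], [-0.86, 1.69], [-1.03, 1.26], [-2.2, 2.34], [-1.47, 1.5], [-3.14, 3.14]. Speed limits (rad/s): [2.57, 2.57, 3.14, 3.14, 3.14, 3.14].

### API

Orientations are given as a unit quaternion [w, x, y, z].
In Python, from workcell import env gives the robot as it stands.
- The arm moves only by the tool move_arm, never from a script. Its argument "moves" is one flat list of numbers, 5 for each row, row after row: the shift along the world's x, y, z in m, then the turn about the world's z in rad, then the finger opening in m, from 0 to 0.0854. A call has 1 to 12 rows; each row is the pose to reach, as a shift and turn from the pose commanded when the call began; what a row does not reach only later rows make up. A row lasts 1/12 s, in which the tool goes at most 41.7 mm and 7.16 degrees, less where a joint would pass 70% of its speed; a pose out of reach is approached as far as the arm can. A call with a gripper value outside its range is refused whole. The fingers move at their own pace and stop on an object; "newtons" is the grip in N (left out, the last holds). Time passes only in rows, so rows that repeat a pose let the fingers close. It gives the time, the measured TCP pose, the force, the opening and the grip force at its end, in the units of the state.
- env.get_state(): the state, without advancing time (a new reading comes with each control period).
- env.read_camera(name): name is "side" or "top"; returns a dict with "pixels" (480x640x3 uint8, red, green, blue), "camera_matrix" (3x3 intrinsics, pixels), "distortion" ([k1, k2, p1, p2, k3] as OpenCV has them; the pictures are not rectified), "rvec" (rotation vector, rad) and "tvec" (3), from world to camera coordinates, as OpenCV has them. Camera axes: x right, y down, z forward; pixel columns grow to the right and rows downward; lengths in m; the calibration is good to about 2 mm. A picture is of the moment at which its call begins. There is no depth.
- env.hand_in(): hands the job in; it is judged then, once.
The state is a dict: "clock": time; "joint_pos": joint angles; "qvel": joint speeds; "tau": joint torques, N m; "tcp_pos": TCP position; "orientation": TCP orientation; "wrist_force": force on the tool from outside, world axes, zero at the start; "ft_torque": the same for the moment, N m; "finger_gap": finger opening in m; "grip_force": force on a finger pad.
Only numpy, scipy, OpenCV 4.12 (cv2) and the standard library are available. Lean on these libraries where they do the work, as an engineer would, in place of code of your own. Each camera call takes 0.05 s, during which the arm holds its last target. There are 200 camera calls.

## Working session

There is one attempt and no reset: what is moved stays moved. The work goes in short steps, Python scripts to look and compute and a tool call to move; the robot and the scene stay as the last step left them, time stands still between calls to the robot, and variables do not carry over. Pictures are saved under pics/ and viewed, at most 14 in all, crops included, and the job is handed in when it is done.

Besides the shell and the picture viewer there is one more tool, called after "Emit:" as a command line: name --argument value ..., lists and objects as JSON in quotes. move_arm: Moves the arm, as the interface text tells. Its arguments: {"type":"object","properties":{"moves":{"type":"array"},"newtons":{"type":"number"}},"required":["moves"]}

```bash
ls; mkdir -p pics; cat > h.py <<'E'
import numpy as np, cv2
from workcell import env
def shot(n):
    return env.read_camera(n)
def save(r,name,crop=None,scale=1):
    im=cv2.cvtColor(r["pixels"],cv2.COLOR_RGB2BGR)
    if crop: im=im[crop[1]:crop[3],crop[0]:crop[2]]
    if scale!=1: im=cv2.resize(im,None,fx=scale,fy=scale,interpolation=cv2.INTER_CUBIC)
    cv2.imwrite("pics/"+name,im)
def plane(r,uv,z):
    uv=np.array(uv,float).reshape(-1,1,2)
    p=cv2.undistortPoints(uv,np.array(r["camera_matrix"]),np.array(r["distortion"])).reshape(-1,2)
    R=cv2.Rodrigues(np.array(r["rvec"],float))[0]; t=np.array(r["tvec"],float).ravel()
    c=-R.T@t; d=np.c_[p,np.ones(len(p))]@R
    return c+d*((z-c[2])/d[:,2])[:,None]
def proj(r,P):
    return cv2.projectPoints(np.array(P,float).reshape(-1,1,3),np.array(r["rvec"],float),np.array(r["tvec"],float),np.array(r["camera_matrix"]),np.array(r["distortion"]))[0].reshape(-1,2)
E
python3 - <<'E'
from h import *
np.set_printoptions(precision=3,suppress=True)
for n in("top","side"):
    r=shot(n); save(r,n+"0.png")
    R=cv2.Rodrigues(np.array(r["rvec"],float))[0]; print(n,-R.T@np.ravel(r["tvec"]),R[2],r["camera_matrix"])
print(env.get_state())
E
```

```text
pics
top [ 0.268 -0.024  1.485] [ 0.215  0.016 -0.976] [[471.267   0.    319.333]
 [  0.    471.267 232.668]
 [  0.      0.      1.   ]]
side [-0.41  -0.935  0.826] [ 0.639  0.583 -0.502] [[622.776   0.    309.383]
 [  0.    622.776 238.524]
 [  0.      0.      1.   ]]
{'clock': 0.1, 'joint_pos': array([1.199, 0.314, 0.045, 1.304, 0.   , 1.431]), 'qvel': array([-0.002, -0.   ,  0.001, -0.   , -0.   , -0.001]), 'tau': array([  0.002, -48.172,  29.924,   0.013,  -0.   ,  -0.   ]), 'tcp_pos': array([0.132, 0.559, 0.238]), 'orientation': array([-0.   ,  0.116,  0.993, -0.001]), 'wrist_force': array([ 0.561, -0.433,  0.335]), 'ft_torque': array([ 0.037, -0.063, -0.001]), 'grip_force': 0.0, 'finger_gap': 0.08556743985159888}
```

View pics/top0.png

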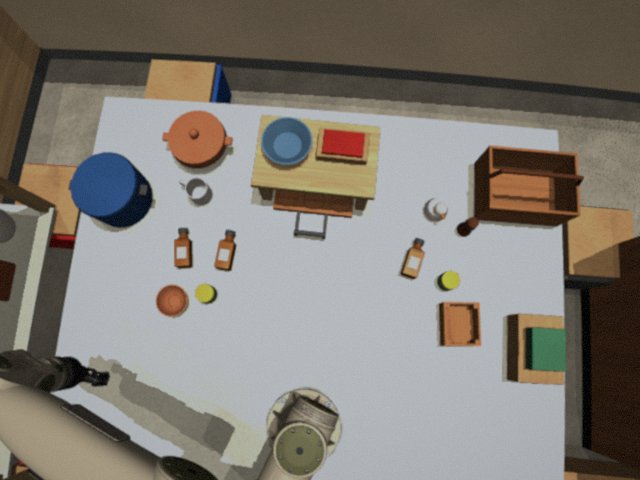

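View pics/side0.png

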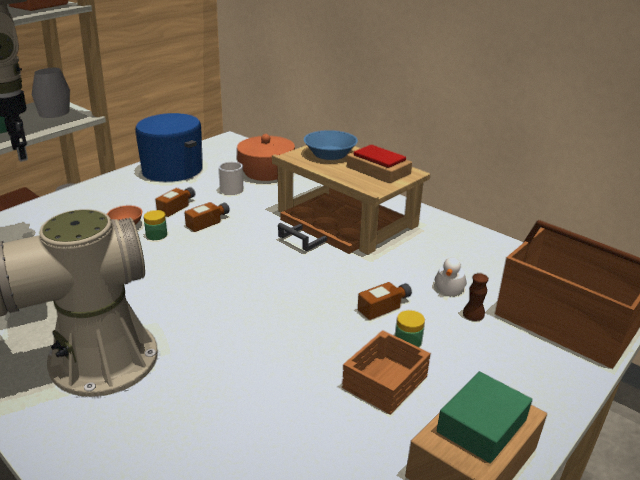

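The top view shows three toppled bottles near (182,248), (226,250) and (414,258), and two jars at (205,293) and (450,281). The tray is under the riser with its handle at about (311,228). The side view agrees and shows no third jar. Next I'll measure these.

```bash
cat >> h.py <<'E'
def hsv(r): return cv2.cvtColor(r["pixels"],cv2.COLOR_RGB2HSV)
def blobs(m,a=40):
    n,l,s,c=cv2.connectedComponentsWithStats(m.astype(np.uint8))
    return [(np.argwhere(l==i)[:,::-1].astype(float),s[i]) for i in range(1,n) if s[i][4]>=a]
E
python3 - <<'E'
from h import *
np.set_printoptions(precision=4,suppress=True)
r=shot("top"); h=hsv(r); H,S,V=[h[...,i].astype(int) for i in range(3)]
for (u,v) in [(182,238),(182,260),(205,293),(450,281),(226,250),(182,232),(228,234),(418,242),(311,228),(300,213)]: print((u,v),h[v,u])
print("yellow"); 
for p,s in blobs((H>20)&(H<35)&(S>150)&(V>90),30):
    print(s, plane(r,p.mean(0),.062)[0])
save(r,"a.png",(150,190,470,330),2.5)
save(r,"b.png",(240,100,400,250),4)
E
```

```text
(182, 238) [ 13 182 109]
(182, 260) [ 12 178 149]
(205, 293) [ 28 166 178]
(450, 281) [ 31 162 180]
(226, 250) [ 34  10 179]
(182, 232) [ 6 61 84]
(228, 234) [14 39 85]
(418, 242) [23 14 71]
(311, 228) [100  12 188]
(300, 213) [ 38   8 132]
yellow
[441 272  18  17 230] [ 0.4663 -0.4082  0.062 ]
[196 285  18  17 240] [0.3679 0.3301 0.062 ]
```

View pics/a.png

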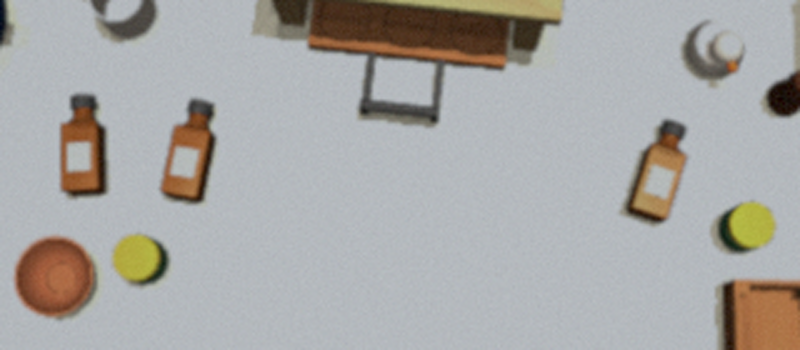

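View pics/b.png

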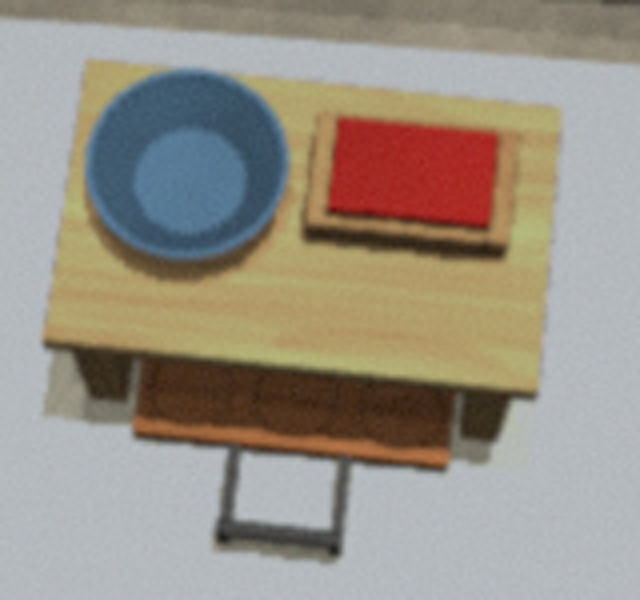

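Crop a shows the bottles lying with caps away from the robot, cap centres at crop (84,102), (200,108) and (672,130). Crop b shows the board's front edge running (45,343)–(537,388), the tray's front edge (135,434)–(448,465), and the handle bar (222,532)–(338,547).

```bash
cat >> h.py <<'E'
def bottles(r):
    "lying bottles seen in a view: cap centre, base-middle, yaw of axis (base->cap)"
    h=hsv(r); H,S,V=[h[...,i].astype(int) for i in range(3)]
    out=[]
    for p,s in blobs((H<20)&(S>110)&(V>50)&(V<230),120):
        x,y,w,hh,a=s
        if not(150<x<470 and 200<y<300 and 12<w<32 and 20<hh<48): continue
        m=np.zeros(h.shape[:2],np.uint8); q=p.astype(int); m[q[:,1],q[:,0]]=1
        c=max(cv2.findContours(m,cv2.RETR_EXTERNAL,cv2.CHAIN_APPROX_NONE)[0],key=cv2.contourArea)
        f=np.zeros_like(m); cv2.drawContours(f,[c],-1,1,-1)
        body=np.argwhere(f)[:,::-1].mean(0)
        near=np.zeros_like(m); cv2.circle(near,tuple(int(v) for v in body),32,1,-1)
        caps=[b for b in blobs((near>0)&(S<100)&(V<105),15) if b[0].mean(0)[1]<body[1]-8]
        if not caps: print("no cap",s); continue
        cp=max(caps,key=lambda b:b[1][4])
        C=plane(r,cp[0].mean(0),.028)[0]; B=plane(r,body,.036)[0]
        d=(C-B)[:2]; out.append((C[:2],B[:2],np.linalg.norm(d),np.arctan2(d[1],d[0]),cp[1]))
    return out
E
python3 - <<'E'
from h import *
np.set_printoptions(precision=4,suppress=True)
r=shot("top")
for b in bottles(r): print(*b)
cb=lambda x,y:(240+(x+.5)/4-.5,100+(y+.5)/4-.5)
print("bar",plane(r,[cb(222,532),cb(338,547)],.045))
print("board",plane(r,[cb(46,342),cb(537,387),cb(87,60),cb(560,107)],.163))
print("trayfront",plane(r,[cb(135,434),cb(448,464)],.022))
E
```

```text
no cap [157 285  30  31 735]
[0.5608 0.432 ] [0.4942 0.4247] 0.0670441700887773 0.10981705205647628 [179 228  10  10  51]
[0.5655 0.2822] [0.4985 0.2889] 0.06731623923726254 -0.09995965630947636 [225 230  10   9  48]
[ 0.5851 -0.314 ] [ 0.5227 -0.2977] 0.06457438658665213 -0.2559879885528744 [413 238  11   9  52]
bar [[ 0.5793  0.075   0.045 ]
 [ 0.5746 -0.0164  0.045 ]]
board [[ 0.6863  0.2091  0.163 ]
 [ 0.6803 -0.1531  0.163 ]
 [ 0.9142  0.2036  0.163 ]
 [ 0.9039 -0.1592  0.163 ]]
trayfront [[ 0.6592  0.1537  0.022 ]
 [ 0.6543 -0.099   0.022 ]]
```

Emit:
move_arm --moves '[0.15, -0.18, 0, -0.45, 0.085, 0.447, -0.53, 0, -1.358, 0.085, 0.447, -0.53, 0, -1.358, 0.085, 0.447, -0.53, 0, -1.358, 0.085, 0.447, -0.53, 0, -1.358, 0.085, 0.447, -0.53, 0, -1.358, 0.085, 0.447, -0.53, 0, -1.358, 0.085, 0.447, -0.53, 0, -1.358, 0.085, 0.447, -0.53, 0, -1.358, 0.085, 0.447, -0.53, 0, -1.358, 0.085, 0.447, -0.53, 0, -1.358, 0.085, 0.447, -0.53, 0, -1.358, 0.085]'

```text
clock: 1.2
tcp_pos: [0.4553, 0.1755, 0.2394]
orientation: [0.0, 0.715, 0.699, 0.0]
wrist_force: [0.5, 1.4, 0.9]
finger_gap: 0.085
grip_force: 0.0
```

Emit:
move_arm --moves '[0.118, -0.139, 0, 0, 0.085, 0.118, -0.139, 0, 0, 0.085, 0.118, -0.139, 0, 0, 0.085, 0.118, -0.139, 0, 0, 0.085, 0.118, -0.139, 0, 0, 0.085, 0.118, -0.139, 0, 0, 0.085, 0.118, -0.139, -0.1, 0, 0.085, 0.118, -0.139, -0.1, 0, 0.085, 0.118, -0.139, -0.1, 0, 0.085, 0.118, -0.139, -0.1, 0, 0.085, 0.118, -0.139, -0.1, 0, 0.085]'

```text
clock: 2.12
tcp_pos: [0.5709, 0.0394, 0.1388]
orientation: [-0.001, 0.713, 0.701, -0.001]
wrist_force: [0.3, -0.6, 0.8]
finger_gap: 0.0846
grip_force: 0.0
```

```bash
python3 - <<'E'
from h import *
np.set_printoptions(precision=4,suppress=True)
for b in (shot("top"),):
    h=hsv(b); H,S,V=[h[...,i].astype(int) for i in range(3)]
    for p,s in blobs((H>20)&(H<36)&(S>140)&(V>80),30): print(s, plane(b,p.mean(0),.062)[0])
    for q in bottles(b): print(*q)
print(env.get_state()["joint_pos"],env.get_state()["tcp_pos"])
E
```

```text
[441 272  18  17 241] [ 0.4663 -0.4081  0.062 ]
[196 285  18  18 252] [0.3679 0.3302 0.062 ]
no cap [156 285  31  31 739]
[0.5608 0.432 ] [0.4939 0.4246] 0.06728788221855696 0.11103141478813965 [179 228  10  10  51]
[0.5653 0.2817] [0.4983 0.2887] 0.06744223344885966 -0.1038832007752842 [225 230  10   9  46]
[ 0.5854 -0.3143] [ 0.5219 -0.2973] 0.06578312042074541 -0.26158149541211634 [413 238  11   9  51]
[-0.0716  0.357  -0.1388  1.0744  0.0002  1.5172] [0.5724 0.0392 0.1404]
```

Emit:
move_arm --moves '[0.007, -0.01, -0.03, 0, 0.085, 0.007, -0.01, -0.07, 0, 0.085, 0.007, -0.01, -0.109, 0, 0.085, 0.007, -0.01, -0.109, 0, 0.085, 0.007, -0.01, -0.109, 0, 0.04, 0.007, -0.01, -0.109, 0, 0.005, 0.007, -0.01, -0.109, 0, 0.005, 0.007, -0.01, -0.109, 0, 0.005, 0.007, -0.01, -0.109, 0, 0.005, 0.007, -0.01, -0.109, 0, 0.005]' --newtons 60

```text
clock: 3.0
tcp_pos: [0.5808, 0.0283, 0.032]
orientation: [0.001, 0.714, 0.7, 0.001]
wrist_force: [-3.4, -0.7, 5.9]
finger_gap: 0.0124
grip_force: 54.3
```

Emit:
move_arm --moves '[-0.008, 0, 0, 0, 0.005, -0.02, 0, 0, 0, 0.005, -0.037, 0.001, 0, 0, 0.005, -0.055, 0.001, 0, 0, 0.005, -0.075, 0.002, 0, 0, 0.005, -0.095, 0.002, 0, 0, 0.005, -0.115, 0.002, 0, 0, 0.005, -0.135, 0.003, 0, 0, 0.005, -0.155, 0.003, 0, 0, 0.005, -0.172, 0.003, 0, 0, 0.005, -0.184, 0.004, 0, 0, 0.005, -0.19, 0.004, 0, 0, 0.005]'

```text
clock: 4.0
tcp_pos: [0.3895, 0.0324, 0.0313]
orientation: [0.001, 0.714, 0.7, 0.001]
wrist_force: [3.9, 0.1, 2.0]
finger_gap: 0.0121
grip_force: 58.6
```

```bash
python3 - <<'E'
from h import *
r=shot("top"); save(r,"c.png",(150,100,470,340),2.5); print(env.get_state())
E
```

```text
{'clock': 4.05, 'joint_pos': array([-1.23345108e-01,  1.52318208e-01, -7.33338620e-01,  6.83097312e-01,
       -3.25895915e-06,  1.46638536e+00]), 'qvel': array([ 0.00124406,  0.03120659,  0.02945801,  0.03277957, -0.0031373 ,
        0.0045693 ]), 'tau': array([-4.25768942e-01, -2.74805957e+01,  2.06508207e+01, -8.73380760e-02,
       -9.65296553e-03, -1.38655747e-02]), 'tcp_pos': array([0.38867436, 0.03242579, 0.03109188]), 'orientation': array([8.00403882e-04, 7.13768854e-01, 7.00380597e-01, 6.34024716e-04]), 'wrist_force': array([-2.02689797,  0.86293113,  7.91003207]), 'ft_torque': array([-0.04097973,  0.22951728,  0.02282415]), 'grip_force': 59.21224772930145, 'finger_gap': 0.012157804186070837}
```

View pics/c.png

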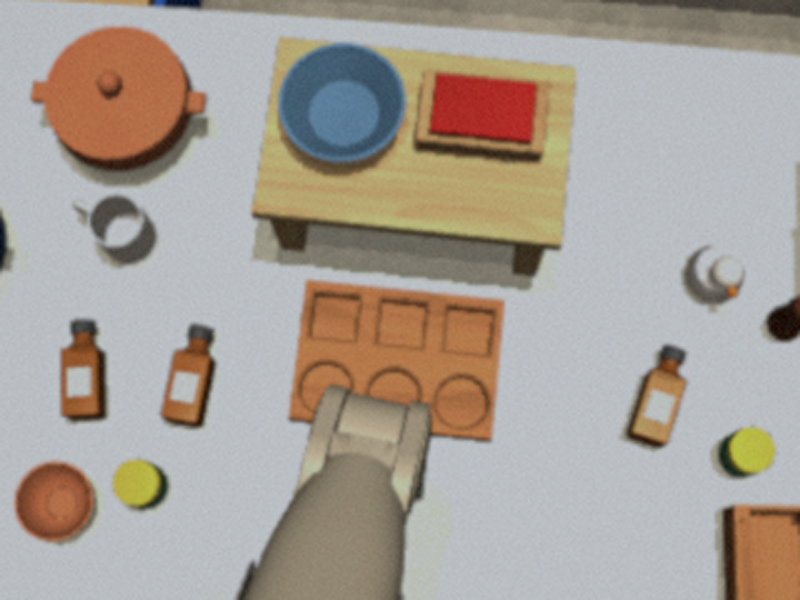

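Crop c shows the tray fully clear of the board, with its corners at crop (305,282), (503,299), (291,419) and (490,438). I'll release the handle and go to bottle 2.

Emit:
move_arm --moves '[0, 0, 0, 0, 0.06, 0, 0, 0, 0, 0.085, 0, 0, 0, 0, 0.085, 0, 0, 0.04, 0, 0.085, 0, 0, 0.08, 0, 0.085, 0, 0, 0.12, 0.1, 0.085, 0.05, 0.06, 0.14, 0.3, 0.07, 0.1, 0.13, 0.14, 0.7, 0.07, 0.176, 0.249, 0.14, 1.49, 0.07, 0.176, 0.249, 0.14, 1.49, 0.07, 0.176, 0.249, 0.14, 1.49, 0.07, 0.176, 0.249, 0.14, 1.49, 0.07]'

```text
clock: 5.05
tcp_pos: [0.5342, 0.2364, 0.1677]
orientation: [-0.001, 0.359, 0.934, -0.001]
wrist_force: [0.7, -0.2, -0.0]
finger_gap: 0.0698
grip_force: 0.0
```

```bash
python3 - <<'E'
from h import *
np.set_printoptions(precision=4,suppress=True)
r=shot("top")
cc=lambda x,y:(150+(x+.5)/2.5-.5,100+(y+.5)/2.5-.5)
P=plane(r,[cc(305,283),cc(503,300),cc(291,416),cc(490,434)],.022); print(P,P.mean(0))
save(r,"d.png",(150,100,470,340),2.5)
for q in bottles(r): print(*q)
E
```

```text
[[ 0.643   0.1575  0.022 ]
 [ 0.6406 -0.0976  0.022 ]
 [ 0.4701  0.1577  0.022 ]
 [ 0.4672 -0.0925  0.022 ]] [0.5552 0.0313 0.022 ]
no cap [157 286  13  30 292]
[ 0.5849 -0.3149] [ 0.5219 -0.2972] 0.06548031319897667 -0.2734014842547707 [413 239  11   8  48]
```

Emit:
move_arm --moves '[0.031, 0.044, 0, 0.3, 0.07, 0.031, 0.044, 0, 0.6, 0.07, 0.031, 0.044, 0, 0.625, 0.07, 0.031, 0.044, 0, 0.625, 0.07, 0.031, 0.044, 0, 0.625, 0.07, 0.031, 0.044, -0.04, 0.625, 0.07, 0.031, 0.044, -0.08, 0.625, 0.07, 0.031, 0.044, -0.08, 0.625, 0.07, 0.031, 0.044, -0.08, 0.625, 0.07]'

```text
clock: 5.85
tcp_pos: [0.5619, 0.2775, 0.0858]
orientation: [-0.004, 0.058, 0.998, -0.002]
wrist_force: [-0.2, -0.5, 0.7]
finger_gap: 0.0702
grip_force: 0.0
```

Emit:
move_arm --moves '[0.0035, 0.0045, -0.035, 0.015, 0.07, 0.0035, 0.0045, -0.07, 0.015, 0.07, 0.0035, 0.0045, -0.072, 0.015, 0.07, 0.0035, 0.0045, -0.072, 0.015, 0.045, 0.0035, 0.0045, -0.072, 0.015, 0.02, 0.0035, 0.0045, -0.072, 0.015, 0.02, 0.0035, 0.0045, -0.072, 0.015, 0.02, 0.0035, 0.0045, -0.072, 0.015, 0.02, 0.0035, 0.0045, -0.072, 0.015, 0.02, 0.0035, 0.0045, -0.072, 0.015, 0.02]' --newtons 20

```text
clock: 6.68
tcp_pos: [0.5708, 0.2837, 0.0193]
orientation: [0.003, 0.05, 0.999, 0.001]
wrist_force: [3.8, 0.2, 6.5]
finger_gap: 0.0311
grip_force: 22.3
```

Emit:
move_arm --moves '[-0.003, 0, 0.015, 0, 0.02, -0.01, 0.001, 0.03, 0, 0.02, -0.018, 0.002, 0.044, 0, 0.02, -0.027, 0.003, 0.056, 0, 0.02, -0.038, 0.004, 0.066, 0, 0.02, -0.05, 0.005, 0.076, 0, 0.02, -0.064, 0.006, 0.083, 0, 0.02, -0.078, 0.008, 0.089, 0, 0.02, -0.093, 0.009, 0.093, 0, 0.02, -0.108, 0.011, 0.096, 0, 0.02, -0.123, 0.012, 0.097, 0, 0.02, -0.138, 0.014, 0.097, 0, 0.02]'

```text
clock: 7.68
tcp_pos: [0.4284, 0.2971, 0.1143]
orientation: [0.0, 0.05, 0.999, 0.0]
wrist_force: [-0.0, 0.5, -1.8]
finger_gap: 0.0309
grip_force: 21.7
```

```bash
python3 - <<'E'
from h import *
r=shot("side"); p=proj(r,env.get_state()["tcp_pos"])[0]; print(p)
x,y=int(p[0]),int(p[1]); save(r,"e.png",(max(0,x-80),max(0,y-60),x+80,y+60),4)
E
```

```text
[176.44637329 194.05342459]
```

View pics/e.png

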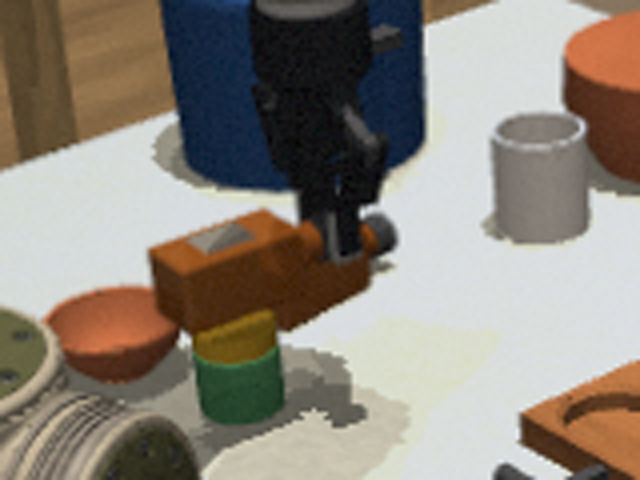

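The bottle is gripped at the neck/cap joint (crop (345,235)) and stayed horizontal, so pad friction holds its angle. I'll go back over clear counter and slacken the fingers by small steps so that it swings down.

Emit:
move_arm --moves '[0.03, -0.003, 0, 0, 0.02, 0.06, -0.006, 0, 0, 0.02, 0.1, -0.01, 0, 0, 0.02, 0.13, -0.013, 0, 0, 0.02, 0.13, -0.013, 0, 0, 0.029, 0.13, -0.013, 0, 0, 0.03, 0.13, -0.013, 0, 0, 0.03, 0.13, -0.013, 0, 0, 0.0305, 0.13, -0.013, 0, 0, 0.0305]'

```text
clock: 8.48
tcp_pos: [0.5586, 0.2844, 0.1138]
orientation: [-0.0, 0.049, 0.999, -0.0]
wrist_force: [0.1, 0.5, -0.7]
finger_gap: 0.0308
grip_force: 21.7
```

```bash
python3 - <<'E'
from h import *
print(env.get_state()["grip_force"],env.get_state()["finger_gap"],env.get_state()["ft_torque"])
E
```

```text
21.731393337249756 0.030783805410028425 [-0.02027014 -0.07965996 -0.0152298 ]
```

Emit:
move_arm --moves '[0, 0, 0, 0, 0.0309, 0, 0, 0, 0, 0.0309, 0, 0, 0, 0, 0.0311, 0, 0, 0, 0, 0.0311]'

```text
clock: 8.82
tcp_pos: [0.56, 0.2842, 0.1139]
orientation: [0.0, 0.05, 0.999, 0.0]
wrist_force: [0.2, 0.2, -1.4]
finger_gap: 0.0312
grip_force: 18.6
```

```bash
python3 - <<'E'
from h import *
print(env.get_state()["grip_force"],env.get_state()["finger_gap"],env.get_state()["ft_torque"])
E
```

```text
18.580532670021057 0.031214535295040043 [ 0.01712431 -0.08717739  0.02614185]
```

Emit:
move_arm --moves '[0, 0, 0, 0, 0.0313, 0, 0, 0, 0, 0.0313, 0, 0, 0, 0, 0.0315, 0, 0, 0, 0, 0.0315]'

```text
clock: 9.15
tcp_pos: [0.5602, 0.284, 0.1137]
orientation: [-0.0, 0.05, 0.999, 0.0]
wrist_force: [-0.2, -1.3, -0.8]
finger_gap: 0.0315
grip_force: 9.1
```

```bash
python3 - <<'E'
from h import *
print(env.get_state()["grip_force"],env.get_state()["finger_gap"],env.get_state()["ft_torque"])
E
```

```text
9.107332080602646 0.03151429384711142 [-0.016699   -0.03778249  0.02904491]
```

Emit:
move_arm --moves '[0, 0, 0, 0, 0.0316, 0, 0, 0, 0, 0.0316, 0, 0, 0, 0, 0.0316, 0, 0, 0, 0, 0.0316]'

```text
clock: 9.48
tcp_pos: [0.5603, 0.2841, 0.1138]
orientation: [0.0, 0.05, 0.999, 0.0]
wrist_force: [1.1, 0.5, 0.6]
finger_gap: 0.0316
grip_force: 7.0
```

```bash
cat > v.py <<'E'
import sys
from h import *
s=env.get_state(); print(s["grip_force"],s["finger_gap"],s["ft_torque"],s["tcp_pos"])
r=shot("side"); x,y=[int(v) for v in proj(r,s["tcp_pos"])[0]]; print(x,y)
x0,y0=max(0,x-50),max(0,y-35)
save(r,sys.argv[1],(x0,y0,x0+100,y0+75),4)
E
python3 v.py f.png
```

```text
7.03158974647522 0.03155072148667347 [ 0.02530859 -0.07437915 -0.02764318] [0.56030973 0.28410044 0.11384911]
219 179
```

View pics/f.png

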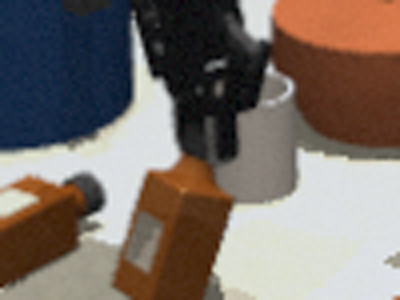

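Crop f shows the bottle swung to a steep lean, body at crop (175,230) under the pads at (210,140). One more slight slackening will finish the swing; I'll measure the lean numerically.

Emit:
move_arm --moves '[0, 0, 0, 0, 0.0317, 0, 0, 0, 0, 0.0317, 0, 0, 0, 0, 0.0317]'

```text
clock: 9.78
tcp_pos: [0.5603, 0.2841, 0.1138]
orientation: [0.0, 0.05, 0.999, 0.0]
wrist_force: [0.1, -0.1, 1.1]
finger_gap: 0.0318
grip_force: 5.0
```

```bash
cat > lean.py <<'E'
from h import *
np.set_printoptions(precision=4,suppress=True)
s=env.get_state(); t=s["tcp_pos"]; g=t+[0,0,.011]
r=shot("side"); h=hsv(r); H,S,V=[h[...,i].astype(int) for i in range(3)]
m=(H<20)&(S>110)&(V>50); cv2.setRNGSeed(0)
# body centroid expected if hanging vertical, 65 mm below grasp; measure the amber blob nearest to it
q=proj(r,[g,g-[0,0,.065]]); print("tcp",t,"gap",s["finger_gap"],"f",s["grip_force"],"pix",q.ravel())
for p,b in blobs(m,60):
    c=p.mean(0)
    if np.linalg.norm(c-q[1])<35:
        w=np.linalg.eigh(np.cov((p-c).T))[1][:,1]; print("blob",b,c,"axis deg",np.degrees(np.arctan2(*w[::-1]))%180)
v=q[1]-q[0]; print("vertical deg",np.degrees(np.arctan2(v[1],v[0]))%180)
E
python3 lean.py
```

```text
tcp [0.5603 0.2841 0.1138] gap 0.03175306223403531 f 4.959568083286285 pix [219.1796 176.042  220.5013 197.4836]
blob [197 182  30  40 681] [213.1968 203.022 ] axis deg 105.01226249046665
vertical deg 86.4726797034283
```

Emit:
move_arm --moves '[0, 0, 0, 0, 0.0318, 0, 0, 0, 0, 0.0318, 0, 0, 0, 0, 0.0318]'

```text
clock: 10.08
tcp_pos: [0.5602, 0.2841, 0.1138]
orientation: [0.0, 0.05, 0.999, 0.0]
wrist_force: [0.4, 0.4, 0.8]
finger_gap: 0.032
grip_force: 3.0
```

```bash
python3 lean.py
```

```text
tcp [0.5602 0.2841 0.1138] gap 0.03196510392893097 f 3.041010908782482 pix [219.1721 176.0575 220.4939 197.4986]
blob [197 182  30  40 681] [213.163  203.0352] axis deg 105.0108439224252
vertical deg 86.47221070031972
```

Emit:
move_arm --moves '[0, 0, 0, 0, 0.0315, 0, 0, 0.003, 0, 0.0315, 0, 0, 0.008, 0, 0.0315, 0, 0, 0.015, 0, 0.0315, 0, 0, 0.022, 0, 0.0315, 0, 0, 0.025, 0, 0.0315, 0, 0, 0.025, 0, 0.0317, 0, 0, 0.025, 0, 0.0318, 0, 0, 0.025, 0, 0.0318, 0, 0, 0.025, 0, 0.0318]'

```text
clock: 10.97
tcp_pos: [0.5599, 0.2839, 0.1383]
orientation: [-0.0, 0.05, 0.999, -0.0]
wrist_force: [0.5, 0.7, -1.5]
finger_gap: 0.0318
grip_force: 2.9
```

```bash
python3 lean.py
```

```text
tcp [0.5599 0.2839 0.1383] gap 0.03176967718620422 f 2.851693443953991 pix [218.6139 167.8319 219.9407 189.5611]
blob [206 176  24  39 664] [218.3117 195.1581] axis deg 91.21442082670376
vertical deg 86.50596248716813
```

The bottle now hangs almost vertical; it had been touching the counter before. I'll set its base lightly on the counter to square it, then grip firmly.

Emit:
move_arm --moves '[0, 0, -0.008, 0, 0.0317, 0, 0, -0.016, 0, 0.0317, 0, 0, -0.022, 0, 0.0317, 0, 0, -0.026, 0, 0.0318, 0, 0, -0.029, 0, 0.0318, 0, 0, -0.032, 0, 0.0318, 0, 0, -0.034, 0, 0.0318, 0, 0, -0.034, 0, 0.0318, 0, 0, -0.034, 0, 0.02, 0, 0, -0.034, 0, 0.02, 0, 0, -0.034, 0, 0.02]' --newtons 25

```text
clock: 11.93
tcp_pos: [0.5603, 0.2841, 0.1049]
orientation: [0.0, 0.05, 0.999, 0.0]
wrist_force: [-1.1, -0.3, 3.2]
finger_gap: 0.0307
grip_force: 24.5
```

```bash
python3 lean.py;python3 -c "
from h import *
print(env.get_state()['wrist_force'])"
```

```text
tcp [0.5603 0.2841 0.1049] gap 0.030653961858186692 f 24.528273940086365 pix [219.3752 179.0456 220.6953 200.3833]
blob [208 184  22  38 631] [219.2552 202.5769] axis deg 87.04602502628654
vertical deg 86.45997199180171
[ 0.94140122 -0.0750362   3.59014468]
```

```bash
cat > off.py <<'E'
import sys
from h import *
# side-view column span of an upright bottle body vs its measured span -> offset of the bottle axis along given horizontal direction
def off(zb,yaw):
    s=env.get_state(); t=s["tcp_pos"]; r=shot("side"); h=hsv(r); H,S,V=[h[...,i].astype(int) for i in range(3)]
    c,sn=np.cos(yaw),np.sin(yaw)
    def span(d):
        o=t[:2]+d*np.array([c,sn]); P=[[o[0]+.024*(a*c-b*sn),o[1]+.024*(a*sn+b*c),z] for a in(-1,1) for b in(-1,1) for z in(zb+.02,zb+.07)]
        q=proj(r,P); return q[:,0].min(),q[:,0].max(),q[:,1].min(),q[:,1].max()
    a=span(0); b=span(.01)
    rows=slice(int(a[2])+3,int(a[3])-2); m=((H<20)&(S>90)&(V>40))[rows]
    m[:, :int(a[0])-15]=0; m[:, int(a[1])+15:]=0
    L=[np.flatnonzero(x) for x in m]; lo=np.median([l[0] for l in L if len(l)]); hi=np.median([l[-1]+1 for l in L if len(l)])
    k=((b[0]+b[1])-(a[0]+a[1]))/2/.01
    print("span",lo,hi,"expected",a[:2],"offset m",((lo+hi)/2-.5-(a[0]+a[1])/2)/k)
off(float(sys.argv[1]),float(sys.argv[2]))
E
python3 off.py 0 -.1
```

```text
span 211.0 230.0 expected (np.float64(208.22448455468285), np.float64(233.2882232514262)) offset m -0.002549962387045148
```

Emit:
move_arm --moves '[0, 0, 0.03, 0, 0.02, 0.002, -0.01, 0.06, 0.02, 0.02, 0.01, -0.05, 0.06, 0.05, 0.02, 0.02, -0.09, 0.06, 0.084, 0.02, 0.03, -0.13, 0.06, 0.084, 0.02, 0.035, -0.17, 0.06, 0.084, 0.02, 0.04, -0.21, 0.06, 0.084, 0.02, 0.04, -0.24, 0.06, 0.084, 0.02, 0.04, -0.253, 0.05, 0.084, 0.02, 0.04, -0.253, 0.04, 0.084, 0.02, 0.04, -0.253, 0.04, 0.084, 0.02, 0.04, -0.253, 0.04, 0.084, 0.02]'

```text
clock: 13.03
tcp_pos: [0.5989, 0.0321, 0.1431]
orientation: [-0.002, 0.008, 1.0, 0.0]
wrist_force: [-0.3, -0.1, -1.5]
finger_gap: 0.0312
grip_force: 25.4
```

```bash
python3 lean.py; python3 off.py .04 -.016; python3 v.py g.png
```

```text
tcp [0.5989 0.0321 0.1431] gap 0.031217002691901675 f 25.3671857714653 pix [295.9049 189.8057 295.8513 212.9463]
blob [  227   134   203   149 13310] [325.1527 205.0523] axis deg 164.27221750120586
vertical deg 90.13273607190443
span 276.0 307.0 expected (np.float64(282.4465208486667), np.float64(309.3839945470722)) offset m -0.017659687853746983
25.36702573299408 0.03115739183026742 [ 0.00224116 -0.00170594 -0.00848071] [0.59991061 0.03259344 0.1444749 ]
296 193
```

View pics/g.png

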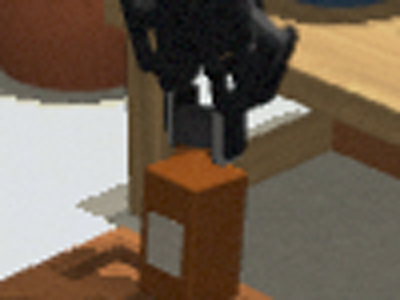

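The bottle is upright over the middle square pocket, body edges at crop x = 145 and 245 where about 146 and 253 were expected. I'll lower it.

Emit:
move_arm --moves '[0.001, -0.001, -0.006, 0, 0.02, 0.001, -0.001, -0.012, 0, 0.02, 0.001, -0.001, -0.018, 0, 0.02, 0.001, -0.001, -0.022, 0, 0.02, 0.001, -0.001, -0.026, 0, 0.02, 0.001, -0.001, -0.03, 0, 0.02, 0.001, -0.001, -0.033, 0, 0.02, 0.001, -0.001, -0.033, 0, 0.02, 0.001, -0.001, -0.033, 0, 0.02]'

```text
clock: 13.93
tcp_pos: [0.6093, 0.0298, 0.1186]
orientation: [0.01, 0.008, 1.0, -0.0]
wrist_force: [7.0, 0.9, 21.6]
finger_gap: 0.0314
grip_force: 28.3
```

Emit:
move_arm --moves '[0, 0, 0.008, 0, 0.02, 0, 0, 0.018, 0, 0.02, 0, 0, 0.025, 0, 0.02, 0, 0, 0.025, 0, 0.02]'

```text
clock: 14.27
tcp_pos: [0.6014, 0.0301, 0.1377]
orientation: [0.0, 0.008, 1.0, -0.0]
wrist_force: [0.1, -0.5, -1.4]
finger_gap: 0.0312
grip_force: 26.6
```

```bash
python3 - <<'E'
from h import *
np.set_printoptions(precision=4,suppress=True)
r=shot("top"); h=hsv(r); save(r,"tmp.png")
s=env.get_state(); print(s["tcp_pos"],s["orientation"],s["wrist_force"])
r=shot("side"); x,y=[int(v) for v in proj(r,s["tcp_pos"])[0]]; x0,y0=x-80,y-50
a=cv2.cvtColor(r["pixels"],4)[y0:y0+120,x0:x0+160]
t=cv2.imread("pics/tmp.png"); b=t[170:290,240:400]
cv2.imwrite("pics/h.png",cv2.resize(np.vstack([a,b]),None,fx=2.5,fy=2.5,interpolation=cv2.INTER_CUBIC)); print(x0,y0)
E
```

```text
[0.6011 0.0301 0.1369] [-0.      0.0079  1.      0.    ] [ 0.4786  0.8828 -0.0026]
217 145
```

View pics/h.png

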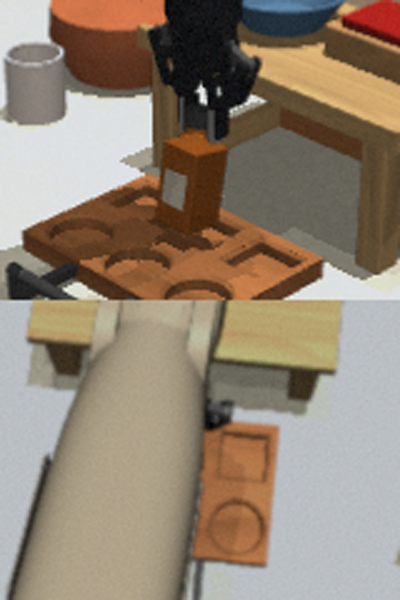

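```bash
python3 - <<'E'
from h import *
np.set_printoptions(precision=4,suppress=True)
r=shot("side"); f=lambda x,y:(217+(x+.5)/2.5-.5,145+(y+.5)/2.5-.5)
print(plane(r,[f(186.5,221.5),f(158,215),f(215,228)],.033))
print(plane(r,[f(196,141)],.118), proj(r,[[.6011,.0301,.033],[.6005,.0308,.022]]))
E
```

```text
[[0.5866 0.0364 0.033 ]
 [0.5759 0.0671 0.033 ]
 [0.5973 0.0061 0.033 ]]
[[0.6042 0.04   0.118 ]] [[296.9664 232.1488]
 [296.5998 235.834 ]]
```

Emit:
move_arm --moves '[0, 0, 0.008, 0, 0.0305, 0, 0, 0.008, 0, 0.0313, 0, 0, 0.008, 0, 0.0316, 0, 0, 0.008, 0, 0.0317, 0, 0, 0.008, 0, 0.0318, 0, 0, 0.008, 0, 0.0318, 0, 0, 0.008, 0, 0.0318]'

```text
clock: 15.0
tcp_pos: [0.601, 0.03, 0.1445]
orientation: [-0.0, 0.008, 1.0, 0.0]
wrist_force: [0.4, -0.5, -0.8]
finger_gap: 0.032
grip_force: 3.6
```

```bash
cat > lean2.py <<'E'
# lean of the held bottle from its label-side left edge and right edge in the side view: fit lines to row-wise amber extents near the tcp
from h import *
np.set_printoptions(precision=4,suppress=True)
s=env.get_state(); t=s["tcp_pos"]; r=shot("side"); h=hsv(r); H,S,V=[h[...,i].astype(int) for i in range(3)]
g=t+[0,0,.011]; q=proj(r,[g-[0,0,.04],g-[0,0,.085]])
gray=cv2.GaussianBlur(cv2.cvtColor(r["pixels"],cv2.COLOR_RGB2GRAY),(3,3),0).astype(float)
sat=cv2.GaussianBlur(h[...,1],(3,3),0).astype(float)
L=[];Rr=[]
for y in range(int(q[0,1])+6,int(q[1,1])-2):
    c=int(q[0,0]); row=np.abs(np.gradient(sat[y]))+np.abs(np.gradient(gray[y]))
    a=c-22+np.argmax(row[c-22:c-8]); b=c+6+np.argmax(row[c+6:c+20]); L.append((y,a)); Rr.append((y,b))
for n,e in(("L",L),("R",Rr)):
    e=np.array(e,float); k=np.polyfit(e[:,0],e[:,1],1); print(n,"slope",k[0],"mid",e[:,1].mean(), e[:,1].astype(int))
print("vertical slope",(q[1]-q[0])[0]/(q[1]-q[0])[1],"rows",q[:,1],"centre",q[:,0],"tcp",t,"gap",s["finger_gap"],"f",s["grip_force"])
E
python3 lean2.py
```

```text
L slope 0.46428571428570514 mid 280.375 [278 278 283 280 280 280 282 282]
R slope -0.08333333333334904 mid 305.875 [306 306 306 306 306 306 306 305]
vertical slope -0.0032324760727035487 rows [203.6229 219.3654] centre [297.0524 297.0015] tcp [0.601  0.03   0.1445] gap 0.032008822950937314 f 3.5674944519996643
```

Emit:
move_arm --moves '[0.009, 0, 0, 0, 0.0317, 0.009, 0, -0.006, 0, 0.0317, 0.009, 0, -0.012, 0, 0.0317, 0.009, 0, -0.018, 0, 0.0317, 0.009, 0, -0.023, 0, 0.0317, 0.009, 0, -0.027, 0, 0.0317, 0.008, 0, -0.03, 0, 0.0317, 0.006, 0, -0.032, 0, 0.0317, 0.004, 0, -0.033, 0, 0.0317, 0.003, 0, -0.033, 0, 0.0317]'

```text
clock: 15.88
tcp_pos: [0.6068, 0.03, 0.1138]
orientation: [0.003, 0.008, 1.0, 0.0]
wrist_force: [3.3, 0.4, 7.1]
finger_gap: 0.0318
grip_force: 6.7
```

```bash
python3 v.py i.png; python3 lean2.py
```

```text
6.706161363981664 0.03183133060208016 [ 0.11382842 -0.71607332 -0.06170508] [0.60680473 0.02997262 0.11376364]
298 203
L slope -0.17857142857143138 mid 284.625 [285 285 285 285 285 284 284 284]
R slope -0.08333333333333205 mid 308.125 [309 308 308 308 308 308 308 308]
vertical slope -0.004500862644052974 rows [213.6701 229.0947] centre [298.5568 298.4874] tcp [0.6066 0.03   0.1138] gap 0.03162267452218369 f 6.642315345816314
```

View pics/i.png

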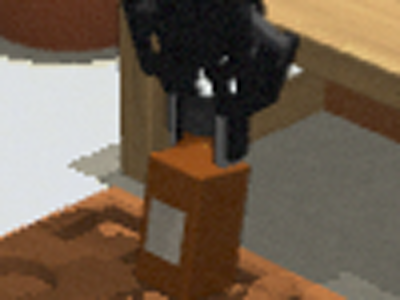

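The bottle is at least partly in the pocket but still leans, base towards the robot. I'll bring the cap back over the pocket centre at a light grip and press it lightly in.

Emit:
move_arm --moves '[0.002, 0, 0, 0, 0.0318, 0, 0, 0, 0, 0.0318, -0.002, 0, 0, 0, 0.0318, -0.004, 0, 0, 0, 0.0318, -0.005, 0, -0.001, 0, 0.0318, -0.005, 0, -0.002, 0, 0.0318, -0.005, 0, -0.003, 0, 0.0318, -0.005, 0, -0.003, 0, 0.0318]'

```text
clock: 16.65
tcp_pos: [0.6049, 0.0299, 0.1139]
orientation: [0.007, 0.008, 1.0, -0.0]
wrist_force: [4.9, 1.1, 19.5]
finger_gap: 0.0319
grip_force: 13.6
```

```bash
python3 lean2.py
```

```text
L slope -0.17857142857143965 mid 284.375 [285 285 285 284 284 284 284 284]
R slope -0.0833333333333321 mid 307.875 [308 308 308 308 308 308 308 307]
vertical slope -0.00408245205151087 rows [213.89   229.3232] centre [298.0917 298.0287] tcp [0.6049 0.0299 0.1139] gap 0.031871571747401066 f 13.603187687695026
```

```bash
cat > tray.py <<'E'
# tray's visible right (-y) part in the top view: convex outline corners at z=22 mm
from h import *
np.set_printoptions(precision=4,suppress=True)
def tray():
    r=shot("top"); h=hsv(r); H,S,V=[h[...,i].astype(int) for i in range(3)]
    m=(H<22)&(S>90)&(V>60)
    for p,s in blobs(m,400):
        c=plane(r,p.mean(0),.022)[0]
        if .45<c[0]<.68 and -.12<c[1]<.18:
            P=plane(r,p,.022); i=P[:,1]<-.06
            e=[ (y,P[i][np.abs(P[i][:,1]-y)<.0025][:,0]) for y in np.arange(-.085,-.06,.005)]
            print("c",c,"min y",np.percentile(P[:,1],.5),"edges",[(round(y,3),round(x.min(),4),round(x.max(),4)) for y,x in e if len(x)])
            if P[:,1].max()>.12: print("max y",np.percentile(P[:,1],99.5),"left edges",[(round(y,3),round(P[np.abs(P[:,1]-y)<.0025][:,0].min(),4),round(P[np.abs(P[:,1]-y)<.0025][:,0].max(),4)) for y in (.12,.13,.14)])
    return r
if __name__=="__main__":
    r=tray()
    f=lambda x,y:(240+(x+.5)/2.5-.5,170+(y+.5)/2.5-.5)
    print(plane(r,[f(222,132),f(268,135),f(266,181),f(219,178)],.022), plane(r,[f(243.75,156.5)],.022))
E
python3 tray.py
```

```text
c [ 0.5474 -0.0502  0.022 ] min y -0.0954139359846943 edges [(np.float64(-0.085), np.float64(0.4613), np.float64(0.6387)), (np.float64(-0.08), np.float64(0.4608), np.float64(0.6384)), (np.float64(-0.075), np.float64(0.4605), np.float64(0.6379)), (np.float64(-0.07), np.float64(0.46), np.float64(0.6376)), (np.float64(-0.065), np.float64(0.4598), np.float64(0.6371)), (np.float64(-0.06), np.float64(0.4627), np.float64(0.6301))]
[[ 0.6258 -0.0268  0.022 ]
 [ 0.6265 -0.0857  0.022 ]
 [ 0.5665 -0.0871  0.022 ]
 [ 0.5657 -0.0275  0.022 ]] [[ 0.596  -0.0567  0.022 ]]
```

Emit:
move_arm --moves '[0, 0, 0.003, 0, 0.02, 0, 0, 0.003, 0, 0.02, 0, 0, 0.003, 0, 0.02, 0, 0, 0.01, 0, 0.02, 0.006, 0, 0.02, 0, 0.02, 0.01, 0, 0.025, 0, 0.02, 0.01, 0, 0.025, 0, 0.02, 0.01, 0, 0.025, 0, 0.02]' --newtons 30

```text
clock: 17.42
tcp_pos: [0.6088, 0.03, 0.1331]
orientation: [-0.001, 0.008, 1.0, 0.0]
wrist_force: [-0.5, -0.6, -1.0]
finger_gap: 0.0313
grip_force: 33.5
```

```bash
cat > edge.py <<'E'
# lean of the held bottle: right body edge (corner +x,-y of bottle) in side view, subpixel by half-contrast of saturation
import sys
from h import *
np.set_printoptions(precision=4,suppress=True)
yaw=float(sys.argv[1]); c,sn=np.cos(yaw),np.sin(yaw)
s=env.get_state(); t=s["tcp_pos"]; r=shot("side"); px=r["pixels"].astype(float)
f=px[...,0]-px[...,2]   # red minus blue: high on amber, low on grey
for name,a,b in(("R",.024,-.024),("L",-.024,.024)):
    out=[]
    for dz in np.arange(.032,.092,.004):
        P=t+[a*c-b*sn,a*sn+b*c,.011-dz]; q=proj(r,[P,P+[.01*c,.01*sn,0]]); y=int(round(q[0,1])); k=(q[1,0]-q[0,0])/10
        x0=int(round(q[0,0])); w=f[y-1:y+2,x0-12:x0+13].mean(0); g=np.abs(np.gradient(cv2.GaussianBlur(w.reshape(1,-1),(3,1),0)[0]))
        i=np.argmax(g); j=slice(max(0,i-1),i+2); xs=np.arange(x0-12,x0+13)[j]
        out.append((dz*1000,((xs*g[j]).sum()/g[j].sum()-q[0,0])/k))
    out=np.array(out); print(name,out.astype(int).tolist(), "fit d0,slope",np.polyfit(out[:,0],out[:,1],1)[::-1])
print("tcp",t,"gap",s["finger_gap"],"f",s["grip_force"],s["wrist_force"])
E
python3 edge.py -.016
```

```text
R [[32, -9], [36, -9], [40, -9], [44, -9], [48, -9], [52, -12], [56, -12], [60, -12], [64, -12], [68, -12], [72, -15], [76, -15], [80, -15], [84, -15], [88, -16]] fit d0,slope [-3.714  -0.1477]
L [[32, -27], [36, -27], [40, -27], [44, -27], [48, -27], [52, 0], [56, 0], [60, 29], [64, 32], [68, -20], [72, -3], [76, -6], [80, -6], [84, 28], [88, 28]] fit d0,slope [-56.7734   0.8838]
tcp [0.6088 0.03   0.1331] gap 0.031310155777676256 f 33.46380818635225 [-0.4977 -0.6433 -0.9636]
```

Lean is about 8°, with the base near x = 0.589 and the pocket centre near 0.597. I'll shift 8 mm, lower the bottle and release it, so it settles flat on its own.

Emit:
move_arm --moves '[0.004, 0, 0, 0, 0.02, 0.008, 0, 0, 0, 0.02, 0.008, 0, -0.006, 0, 0.02, 0.008, 0, -0.012, 0, 0.02, 0.008, 0, -0.017, 0, 0.02, 0.008, 0, -0.021, 0, 0.02, 0.008, 0, -0.024, 0, 0.02, 0.008, 0, -0.026, 0, 0.02, 0.008, 0, -0.026, 0, 0.02]'

```text
clock: 18.22
tcp_pos: [0.6167, 0.0301, 0.107]
orientation: [-0.001, 0.008, 1.0, 0.0]
wrist_force: [1.6, 0.2, -1.1]
finger_gap: 0.0311
grip_force: 33.5
```

```bash
python3 edge.py -.016
```

```text
R [[32, -9], [36, -8], [40, -9], [44, -9], [48, -9], [52, -12], [56, -12], [60, -12], [64, -12], [68, -12], [72, -15], [76, -15], [80, -15], [84, -12], [88, -4]] fit d0,slope [-7.9854 -0.0577]
L [[32, 32], [36, 0], [40, -3], [44, -3], [48, -21], [52, -10], [56, 0], [60, 0], [64, 31], [68, 31], [72, 29], [76, 29], [80, 29], [84, 28], [88, 28]] fit d0,slope [-25.0403   0.6402]
tcp [0.6167 0.0301 0.107 ] gap 0.03108989348364191 f 33.46497667953372 [ 1.6394  0.2068 -1.1132]
```

Emit:
move_arm --moves '[0, 0, -0.002, 0, 0.02, 0, 0, -0.003, 0, 0.02, 0, 0, -0.003, 0, 0.031, 0, 0, -0.003, 0, 0.0317, -0.003, 0, -0.003, 0, 0.0318, -0.006, 0, -0.003, 0, 0.0318, -0.009, 0, -0.003, 0, 0.0318, -0.009, 0, -0.003, 0, 0.033, -0.009, 0, -0.003, 0, 0.036, -0.009, 0, -0.003, 0, 0.045, -0.009, 0, -0.003, 0, 0.045]'

```text
clock: 19.18
tcp_pos: [0.6083, 0.0301, 0.1049]
orientation: [0.0, 0.008, 1.0, 0.0]
wrist_force: [-0.2, -0.0, 0.2]
finger_gap: 0.0448
grip_force: 0.0
```

```bash
python3 edge.py -.016
```

```text
R [[32, -12], [36, -12], [40, -12], [44, -12], [48, -11], [52, -11], [56, -11], [60, -11], [64, -11], [68, -11], [72, -12], [76, -11], [80, -3], [84, 7], [88, 15]] fit d0,slope [-27.3484   0.3164]
L [[32, -5], [36, -24], [40, -13], [44, -9], [48, -6], [52, -5], [56, -5], [60, -2], [64, -2], [68, -2], [72, -2], [76, 30], [80, 30], [84, 30], [88, 29]] fit d0,slope [-49.3515   0.8668]
tcp [0.6083 0.0301 0.1049] gap 0.04477419900809365 f 0.0 [-0.2348 -0.0114  0.1596]
```

Bottle 2 is upright, its axis at x = 0.597 with the same offset at every height, so it is seated in square 2. Next is bottle 1.

Emit:
move_arm --moves '[0, 0, 0.035, 0, 0.045, 0, 0, 0.07, 0, 0.045, 0, 0.03, 0.08, 0, 0.07, -0.005, 0.07, 0.08, 0.03, 0.07, -0.01, 0.11, 0.08, 0.06, 0.07, -0.015, 0.15, 0.08, 0.1, 0.07, -0.02, 0.19, 0.08, 0.125, 0.07, -0.025, 0.23, 0.08, 0.125, 0.07, -0.03, 0.27, 0.07, 0.125, 0.07, -0.035, 0.31, 0.05, 0.125, 0.07, -0.038, 0.35, 0.03, 0.125, 0.07, -0.042, 0.385, 0.0, 0.125, 0.07]'

```text
clock: 20.23
tcp_pos: [0.5676, 0.4098, 0.1127]
orientation: [0.002, -0.055, 0.998, 0.001]
wrist_force: [1.4, -0.5, 0.3]
finger_gap: 0.0699
grip_force: 0.0
```

Emit:
move_arm --moves '[0, 0.015, -0.02, 0, 0.07, 0, 0.017, -0.03, 0, 0.07, 0, 0.017, -0.03, 0, 0.07, 0, 0.017, -0.03, 0, 0.07]'

```text
clock: 20.57
tcp_pos: [0.5668, 0.4227, 0.0811]
orientation: [-0.001, -0.054, 0.999, -0.001]
wrist_force: [-0.1, 1.4, 0.8]
finger_gap: 0.07
grip_force: 0.0
```

```bash
python3 - <<'E'
from h import *
np.set_printoptions(precision=4,suppress=True)
r=shot("top"); h=hsv(r); H,S,V=[h[...,i].astype(int) for i in range(3)]
for p,s in blobs((H>20)&(H<36)&(S>140)&(V>80),30): print("lid",s, plane(r,p.mean(0),.062)[0])
for q in bottles(r): print(*q)
m=(S<90)&(V<95)
for p,s in blobs(m,10):
    c=plane(r,p.mean(0),.131)[0]
    if .54<c[0]<.65 and -.08<c[1]<.14: print("cap",s,c)
import tray; tray.tray()
E
```

```text
lid [441 272  18  17 241] [ 0.4663 -0.4081  0.062 ]
lid [197 285  17  17 172] [0.37   0.3245 0.062 ]
no cap [176 232  15  35 262]
[ 0.5852 -0.3143] [ 0.5219 -0.2965] 0.06576080661384665 -0.2736895872087945 [413 238  11   9  51]
cap [305 219  10   9  74] [0.5929 0.03   0.131 ]
cap [305 235   9   3  25] [0.5542 0.0267 0.131 ]
c [0.5491 0.0309 0.022 ] min y -0.09402886519499293 edges [(np.float64(-0.085), np.float64(0.4613), np.float64(0.6387)), (np.float64(-0.08), np.float64(0.4608), np.float64(0.6384)), (np.float64(-0.075), np.float64(0.4605), np.float64(0.6379)), (np.float64(-0.07), np.float64(0.46), np.float64(0.6376)), (np.float64(-0.065), np.float64(0.4595), np.float64(0.6371)), (np.float64(-0.06), np.float64(0.4627), np.float64(0.6301))]
max y 0.15708952697233486 left edges [(0.12, np.float64(0.4671), np.float64(0.6425)), (0.13, np.float64(0.4661), np.float64(0.6415)), (0.14, np.float64(0.4656), np.float64(0.644))]
```

Emit:
move_arm --moves '[0, 0.01, -0.03, 0, 0.07, 0, 0.01, -0.066, 0, 0.07, 0, 0.01, -0.067, 0, 0.07, 0, 0.01, -0.067, 0, 0.045, 0, 0.01, -0.067, 0, 0.02, 0, 0.01, -0.067, 0, 0.02, 0, 0.01, -0.067, 0, 0.02, 0, 0.01, -0.067, 0, 0.02, 0, 0.01, -0.067, 0, 0.02, 0, 0.01, -0.067, 0, 0.02]' --newtons 20

```text
clock: 21.5
tcp_pos: [0.5696, 0.4342, 0.017]
orientation: [0.003, -0.054, 0.999, 0.001]
wrist_force: [4.5, -1.1, 6.7]
finger_gap: 0.0309
grip_force: 21.0
```

Emit:
move_arm --moves '[0, 0, 0.015, 0, 0.02, 0, 0, 0.045, 0, 0.02, 0, 0, 0.08, 0, 0.02, 0, 0, 0.115, 0, 0.02, 0, 0, 0.133, 0, 0.02, 0, 0, 0.133, 0, 0.0311, 0, 0, 0.133, 0, 0.0314, 0, 0, 0.133, 0, 0.0316, 0, 0, 0.133, 0, 0.0317, 0, 0, 0.133, 0, 0.0318, 0, 0, 0.133, 0, 0.0318, 0, 0, 0.133, 0, 0.0318]'

```text
clock: 22.5
tcp_pos: [0.5667, 0.4333, 0.1463]
orientation: [-0.001, -0.055, 0.999, -0.0]
wrist_force: [-0.3, -0.7, -1.4]
finger_gap: 0.0319
grip_force: 2.5
```

```bash
python3 lean.py; python3 edge.py .11
```

```text
tcp [0.5667 0.4333 0.1463] gap 0.0318752664360892 f 2.473391443490982 pix [186.7192 150.0707 188.4667 170.9209]
blob [179 159  26  34 551] [192.7532 174.2323] axis deg 71.49588080514836
vertical deg 85.20899506352075
R [[32, -26], [36, -26], [40, -6], [44, -3], [48, -3], [52, -3], [56, -3], [60, -3], [64, -3], [68, -1], [72, -1], [76, -1], [80, -1], [84, -2], [88, -2]] fit d0,slope [-24.5798   0.3098]
L [[32, 27], [36, 23], [40, 7], [44, 4], [48, 3], [52, 2], [56, 2], [60, 4], [64, 4], [68, 4], [72, 4], [76, 4], [80, 3], [84, 3], [88, 3]] fit d0,slope [23.6366 -0.2762]
tcp [0.5668 0.4334 0.1467] gap 0.03197668296740997 f 2.3947489634156227 [ 0.5095  0.0055 -1.1895]
```

Emit:
move_arm --moves '[0, 0, -0.015, 0, 0.0317, 0, 0, -0.025, 0, 0.0317, 0, 0, -0.03, 0, 0.0317, 0, 0, -0.034, 0, 0.0318, 0, 0, -0.037, 0, 0.0318, 0, 0, -0.04, 0, 0.0318, 0, 0, -0.042, 0, 0.0318, 0, 0, -0.042, 0, 0.032, 0, 0, -0.042, 0, 0.02, 0, 0, -0.042, 0, 0.02, 0, 0, -0.042, 0, 0.02]' --newtons 30

```text
clock: 23.52
tcp_pos: [0.5674, 0.4336, 0.1055]
orientation: [0.0, -0.055, 0.999, 0.0]
wrist_force: [1.4, 0.4, 0.8]
finger_gap: 0.0288
grip_force: 28.4
```

```bash
python3 edge.py .11
```

```text
R [[32, -22], [36, -18], [40, -18], [44, -16], [48, -16], [52, -16], [56, -16], [60, -17], [64, -17], [68, -17], [72, -17], [76, -15], [80, -15], [84, -16], [88, -16]] fit d0,slope [-21.1158   0.064 ]
L [[32, -4], [36, -8], [40, -9], [44, -10], [48, -10], [52, -10], [56, -10], [60, -7], [64, -8], [68, -9], [72, -10], [76, 23], [80, 22], [84, 24], [88, 24]] fit d0,slope [-37.8973   0.6266]
tcp [0.5674 0.4336 0.1055] gap 0.028774904218307956 f 28.36524724960327 [1.3588 0.3572 0.8389]
```

The bottle stands upright on the counter but sits 13 mm off the pad centre. I'll open, recentre and regrip.

Emit:
move_arm --moves '[0, 0, 0, 0, 0.034, 0, 0, 0, 0, 0.042, -0.003, 0, 0, 0, 0.042, -0.008, -0.001, 0, 0, 0.042, -0.013, -0.001, 0, 0, 0.042, -0.013, -0.001, 0, 0, 0.042]'

```text
clock: 24.07
tcp_pos: [0.5526, 0.4326, 0.1055]
orientation: [-0.001, -0.055, 0.998, -0.0]
wrist_force: [0.1, -0.7, 0.3]
finger_gap: 0.0418
grip_force: 0.0
```

```bash
python3 edge.py .11
```

```text
R [[32, -2], [36, 0], [40, 0], [44, 0], [48, 0], [52, 0], [56, 0], [60, 0], [64, 1], [68, 0], [72, 0], [76, 0], [80, 0], [84, 0], [88, 0]] fit d0,slope [-1.1135  0.0186]
L [[32, 7], [36, 7], [40, 6], [44, 6], [48, 8], [52, 8], [56, 8], [60, 7], [64, 6], [68, 5], [72, 41], [76, 40], [80, 40], [84, 40], [88, 40]] fit d0,slope [-26.1726   0.7443]
tcp [0.5526 0.4326 0.1055] gap 0.04183619878240115 f 0.0 [ 0.0811 -0.7346  0.2948]
```

Emit:
move_arm --moves '[0, 0, 0, 0, 0.02, 0, 0, 0, 0, 0.02, 0, 0, 0, 0, 0.02, 0, 0, 0.015, 0, 0.02, 0, 0, 0.035, 0, 0.02, 0.003, -0.015, 0.05, -0.02, 0.02, 0.008, -0.04, 0.05, -0.05, 0.02, 0.012, -0.07, 0.05, -0.08, 0.02, 0.016, -0.1, 0.05, -0.11, 0.02, 0.02, -0.13, 0.05, -0.128, 0.02, 0.024, -0.16, 0.05, -0.128, 0.02, 0.028, -0.19, 0.05, -0.128, 0.02]' --newtons 40

```text
clock: 25.12
tcp_pos: [0.5821, 0.2404, 0.1556]
orientation: [0.0, 0.01, 1.0, -0.0]
wrist_force: [0.2, 0.9, -1.6]
finger_gap: 0.0308
grip_force: 39.8
```

Emit:
move_arm --moves '[0.004, -0.03, 0, 0, 0.02, 0.008, -0.06, 0, 0, 0.02, 0.013, -0.09, 0, 0, 0.02, 0.016, -0.11, 0, 0, 0.02, 0.018, -0.122, 0, 0, 0.02, 0.018, -0.126, -0.005, 0, 0.02, 0.018, -0.126, -0.01, 0, 0.02, 0.018, -0.126, -0.01, 0, 0.02]'

```text
clock: 25.78
tcp_pos: [0.5991, 0.1171, 0.144]
orientation: [-0.001, 0.009, 1.0, 0.0]
wrist_force: [-0.1, 0.5, -1.6]
finger_gap: 0.0304
grip_force: 39.9
```

```bash
python3 edge.py -.02
```

```text
R [[32, -1], [36, 24], [40, 24], [44, 24], [48, 24], [52, 20], [56, 17], [60, 17], [64, 17], [68, 17], [72, 17], [76, 20], [80, 0], [84, 10], [88, 5]] fit d0,slope [26.5019 -0.1765]
L [[32, 6], [36, 6], [40, 5], [44, 5], [48, 5], [52, 5], [56, 5], [60, 5], [64, 4], [68, 3], [72, 3], [76, 4], [80, 4], [84, 4], [88, 4]] fit d0,slope [ 7.5218 -0.0419]
tcp [0.5991 0.1171 0.144 ] gap 0.03039010722262301 f 39.87902820110321 [-0.0615  0.4968 -1.6075]
```

Emit:
move_arm --moves '[0, -0.001, -0.008, 0, 0.02, 0, -0.001, -0.014, 0, 0.02, 0, -0.001, -0.019, 0, 0.02, 0, -0.001, -0.023, 0, 0.02, 0, -0.001, -0.026, 0, 0.02, 0, -0.001, -0.029, 0, 0.02, 0, -0.001, -0.031, 0, 0.02, 0, -0.001, -0.031, 0, 0.02]'

```text
clock: 26.5
tcp_pos: [0.5999, 0.1156, 0.114]
orientation: [-0.0, 0.009, 1.0, 0.0]
wrist_force: [0.1, -0.5, -1.3]
finger_gap: 0.0306
grip_force: 39.9
```

Emit:
move_arm --moves '[0, 0, -0.0025, 0, 0.02, 0, 0, -0.0025, 0, 0.033, 0, 0, -0.0025, 0, 0.045, 0, 0, -0.0025, 0, 0.045, 0, 0, 0.035, 0, 0.045, 0, 0, 0.075, 0, 0.045, 0, -0.02, 0.085, 0, 0.045, 0, -0.06, 0.085, -0.03, 0.07, 0, -0.1, 0.085, -0.06, 0.07, 0, -0.14, 0.085, -0.1, 0.07, 0, -0.18, 0.085, -0.15, 0.07, 0, -0.22, 0.085, -0.2, 0.07]'

```text
clock: 27.5
tcp_pos: [0.6001, -0.1062, 0.2003]
orientation: [0.001, 0.11, 0.994, -0.0]
wrist_force: [-0.2, -0.9, 0.4]
finger_gap: 0.0698
grip_force: 0.0
```

Emit:
move_arm --moves '[-0.002, -0.04, 0, -0.045, 0.07, -0.004, -0.08, -0.01, -0.045, 0.07, -0.006, -0.12, -0.03, -0.045, 0.07, -0.008, -0.16, -0.06, -0.045, 0.07, -0.01, -0.2, -0.09, -0.045, 0.07, -0.01, -0.211, -0.11, -0.045, 0.07, -0.01, -0.211, -0.11, -0.045, 0.07, -0.01, -0.211, -0.11, -0.045, 0.07]'

```text
clock: 28.17
tcp_pos: [0.5882, -0.3162, 0.0869]
orientation: [-0.002, 0.133, 0.991, 0.001]
wrist_force: [-0.2, 0.0, 0.7]
finger_gap: 0.0697
grip_force: 0.0
```

```bash
python3 - <<'E'
from h import *
np.set_printoptions(precision=4,suppress=True)
r=shot("top"); h=hsv(r); H,S,V=[h[...,i].astype(int) for i in range(3)]; save(r,"j.png",(170,190,330,310),4)
for p,s in blobs((H>20)&(H<36)&(S>140)&(V>80),30): print("lid",s, plane(r,p.mean(0),.062)[0])
for p,s in blobs((S<90)&(V<95),10):
    c=plane(r,p.mean(0),.131)[0]
    if .54<c[0]<.65 and -.08<c[1]<.17: print("cap",s,c)
for q in bottles(r): print(*q)
import tray; tray.tray()
E
```

```text
lid [443 272  16  17 180] [ 0.4636 -0.4134  0.062 ]
lid [196 285  18  17 252] [0.368  0.3301 0.062 ]
cap [277 215  10  10  78] [0.5975 0.1141 0.131 ]
cap [305 219  10   9  72] [0.5927 0.0299 0.131 ]
cap [277 231  10   3  25] [0.559  0.1101 0.131 ]
cap [305 235   9   3  25] [0.5541 0.0268 0.131 ]
no cap [157 285  30  31 735]
c [0.5575 0.0277 0.022 ] min y -0.09454617372372445 edges [(np.float64(-0.085), np.float64(0.4613), np.float64(0.6387)), (np.float64(-0.08), np.float64(0.4608), np.float64(0.6384)), (np.float64(-0.075), np.float64(0.4605), np.float64(0.6379)), (np.float64(-0.07), np.float64(0.46), np.float64(0.6376)), (np.float64(-0.065), np.float64(0.4598), np.float64(0.6371)), (np.float64(-0.06), np.float64(0.4627), np.float64(0.6301))]
max y 0.15727759625504495 left edges [(0.12, np.float64(0.4671), np.float64(0.6425)), (0.13, np.float64(0.4661), np.float64(0.6083)), (0.14, np.float64(0.4656), np.float64(0.644))]
```

Emit:
move_arm --moves '[0, 0, -0.035, 0, 0.07, 0, 0, -0.07, 0, 0.07, 0, 0, -0.072, 0, 0.07, 0, 0, -0.072, 0, 0.045, 0, 0, -0.072, 0, 0.02, 0, 0, -0.072, 0, 0.02, 0, 0, -0.072, 0, 0.02, 0, 0, -0.072, 0, 0.02, 0, 0, -0.072, 0, 0.02, 0, 0, -0.072, 0, 0.02]' --newtons 20

```text
clock: 29.1
tcp_pos: [0.5926, -0.3164, 0.0202]
orientation: [0.003, 0.131, 0.991, -0.001]
wrist_force: [3.4, 1.1, 7.2]
finger_gap: 0.031
grip_force: 21.7
```

Emit:
move_arm --moves '[0, 0, 0.015, 0, 0.02, 0, 0, 0.045, 0, 0.02, 0, 0, 0.08, 0, 0.02, 0, 0, 0.115, 0, 0.02, 0, 0, 0.133, 0, 0.02, 0, 0, 0.133, 0, 0.0311, 0, 0, 0.133, 0, 0.0314, 0, 0, 0.133, 0, 0.0316, 0, 0, 0.133, 0, 0.0317, 0, 0, 0.133, 0, 0.0317, 0, 0, 0.133, 0, 0.0317, 0, 0, 0.133, 0, 0.0317]'

```text
clock: 30.1
tcp_pos: [0.5898, -0.3152, 0.1494]
orientation: [-0.001, 0.132, 0.991, 0.0]
wrist_force: [0.1, -0.0, -1.7]
finger_gap: 0.0314
grip_force: 3.6
```

```bash
python3 lean.py; python3 edge.py -.265
```

```text
tcp [ 0.5898 -0.3152  0.1494] gap 0.031381746873402463 f 3.6252473294734955 pix [409.424  237.5648 406.6633 263.0799]
blob [398 249  31  43 865] [414.3942 267.8821] axis deg 74.90133406937844
vertical deg 96.17541816834454
R [[32, -19], [36, -9], [40, -3], [44, 0], [48, 0], [52, 1], [56, 1], [60, 1], [64, 2], [68, 2], [72, 3], [76, 3], [80, 4], [84, 4], [88, 3]] fit d0,slope [-17.0432   0.2807]
L [[32, 6], [36, 24], [40, 18], [44, 10], [48, 8], [52, 8], [56, 8], [60, 7], [64, 7], [68, 8], [72, 8], [76, 8], [80, 8], [84, 9], [88, 9]] fit d0,slope [17.3532 -0.1169]
tcp [ 0.5898 -0.3152  0.1497] gap 0.031714729472125024 f 3.4685731306672096 [ 0.2423  0.5609 -1.8444]
```

Emit:
move_arm --moves '[0, 0, 0, 0, 0.0317, 0, 0, 0, 0, 0.0317, 0, 0, 0, 0, 0.0315, 0, 0, -0.015, 0, 0.0315, 0, 0, -0.028, 0, 0.0316, 0, 0, -0.034, 0, 0.0316, 0, 0, -0.038, 0, 0.0317, 0, 0, -0.041, 0, 0.0317, 0, 0, -0.043, 0, 0.0317, 0, 0, -0.044, 0, 0.0317, 0, 0, -0.044, 0, 0.0317]'

```text
clock: 31.12
tcp_pos: [0.5908, -0.3161, 0.1087]
orientation: [0.001, 0.132, 0.991, -0.001]
wrist_force: [-1.2, 0.1, 5.8]
finger_gap: 0.0315
grip_force: 5.7
```

```bash
python3 edge.py -.265
```

```text
R [[32, -12], [36, -9], [40, -8], [44, -8], [48, -7], [52, -9], [56, -8], [60, -8], [64, -8], [68, -8], [72, -9], [76, -8], [80, -8], [84, -8], [88, -8]] fit d0,slope [-10.6945   0.0279]
L [[32, 1], [36, -1], [40, -1], [44, -3], [48, -2], [52, -2], [56, -2], [60, -2], [64, -3], [68, -3], [72, -4], [76, -3], [80, 23], [84, 26], [88, 29]] fit d0,slope [-22.3104   0.4254]
tcp [ 0.5908 -0.3161  0.1087] gap 0.031493635908860396 f 5.720029324293137 [-1.2227  0.0881  5.7739]
```

Emit:
move_arm --moves '[0, 0, 0, 0, 0.036, 0, 0, 0, 0, 0.042, -0.004, 0.001, 0, 0, 0.042, -0.007, 0.002, 0, 0, 0.042, -0.007, 0.002, 0, 0, 0.042, -0.007, 0.002, 0, 0, 0.02, -0.007, 0.002, 0, 0, 0.02, -0.007, 0.002, 0, 0, 0.02, -0.007, 0.002, 0.01, 0, 0.02, -0.007, 0.002, 0.025, 0, 0.02, -0.007, 0.002, 0.05, 0, 0.02, -0.007, 0.002, 0.055, 0, 0.02]' --newtons 40

```text
clock: 32.17
tcp_pos: [0.5845, -0.3143, 0.1657]
orientation: [0.002, 0.131, 0.991, -0.001]
wrist_force: [1.2, -0.1, -0.6]
finger_gap: 0.0306
grip_force: 39.9
```

```bash
python3 edge.py -.265
```

```text
R [[32, -1], [36, -1], [40, 0], [44, 0], [48, 0], [52, 0], [56, 0], [60, 0], [64, 0], [68, 0], [72, 0], [76, 0], [80, 0], [84, 0], [88, 0]] fit d0,slope [-1.5255  0.0157]
L [[32, 7], [36, 7], [40, 16], [44, 22], [48, 28], [52, 5], [56, 4], [60, 5], [64, 5], [68, 5], [72, 5], [76, 3], [80, 4], [84, 4], [88, 4]] fit d0,slope [21.8462 -0.2183]
tcp [ 0.5845 -0.3143  0.1657] gap 0.03058296029860663 f 39.93099868297577 [ 1.235  -0.103  -0.5666]
```

Emit:
move_arm --moves '[0.001, 0.02, 0, 0.03, 0.02, 0.002, 0.045, 0, 0.06, 0.02, 0.004, 0.075, 0, 0.1, 0.02, 0.006, 0.105, 0, 0.14, 0.02, 0.008, 0.135, 0, 0.18, 0.02, 0.009, 0.165, 0, 0.22, 0.02, 0.01, 0.195, 0, 0.247, 0.02, 0.011, 0.22, 0, 0.247, 0.02, 0.0115, 0.24, 0, 0.247, 0.02, 0.0115, 0.254, -0.01, 0.247, 0.02, 0.0115, 0.2585, -0.018, 0.247, 0.02, 0.0115, 0.2585, -0.018, 0.247, 0.02]'

```text
clock: 33.22
tcp_pos: [0.5929, -0.0537, 0.1405]
orientation: [-0.002, 0.008, 1.0, 0.0]
wrist_force: [-0.4, 0.3, -1.8]
finger_gap: 0.0308
grip_force: 40.0
```

```bash
python3 edge.py -.02
```

```text
R [[32, -2], [36, -2], [40, -1], [44, -1], [48, -1], [52, -1], [56, -1], [60, 0], [64, 0], [68, 0], [72, 0], [76, 0], [80, 0], [84, 0], [88, 0]] fit d0,slope [-3.3519  0.0381]
L [[32, 12], [36, 18], [40, 25], [44, 36], [48, 39], [52, -18], [56, 1], [60, 8], [64, 8], [68, 9], [72, 11], [76, 11], [80, 9], [84, 9], [88, 9]] fit d0,slope [27.9432 -0.2501]
tcp [ 0.5929 -0.0537  0.1405] gap 0.03077016441778785 f 39.99679148197174 [-0.3987  0.2945 -1.8272]
```

Emit:
move_arm --moves '[0.002, -0.0015, 0, 0, 0.02, 0.002, -0.0015, -0.005, 0, 0.02, 0.002, -0.0015, -0.005, 0, 0.02]'

```text
clock: 33.52
tcp_pos: [0.5966, -0.0578, 0.1378]
orientation: [-0.0, 0.009, 1.0, -0.0]
wrist_force: [-1.2, -0.5, -2.3]
finger_gap: 0.0307
grip_force: 40.0
```

Emit:
move_arm --moves '[-0.001, 0.002, -0.004, 0, 0.02, -0.001, 0.002, -0.009, 0, 0.02, -0.001, 0.002, -0.014, 0, 0.02, -0.001, 0.002, -0.018, 0, 0.02, -0.001, 0.002, -0.021, 0, 0.02, -0.001, 0.002, -0.0235, 0, 0.02, -0.001, 0.002, -0.0245, 0, 0.02, -0.001, 0.002, -0.0245, 0, 0.02]'

```text
clock: 34.18
tcp_pos: [0.5954, -0.0543, 0.1137]
orientation: [-0.0, 0.008, 1.0, 0.0]
wrist_force: [0.2, -0.0, -2.0]
finger_gap: 0.0306
grip_force: 40.0
```

Emit:
move_arm --moves '[0, 0, -0.002, 0, 0.02, 0, 0, -0.002, 0, 0.033, 0, 0, -0.002, 0, 0.045, 0, 0, -0.002, 0, 0.045, 0, 0, 0.035, 0, 0.045, 0, 0, 0.07, 0, 0.045, -0.01, -0.03, 0.075, 0, 0.07, -0.025, -0.07, 0.075, 0, 0.0854, -0.04, -0.11, 0.075, 0, 0.0854, -0.055, -0.15, 0.075, 0, 0.0854, -0.07, -0.19, 0.075, 0, 0.0854, -0.085, -0.23, 0.065, 0, 0.0854]'

```text
clock: 35.18
tcp_pos: [0.5128, -0.281, 0.1824]
orientation: [0.002, 0.008, 1.0, -0.001]
wrist_force: [0.7, -0.3, -0.4]
finger_gap: 0.0855
grip_force: 0.0
```

```bash
python3 - <<'E'
from h import *
np.set_printoptions(precision=4,suppress=True)
r=shot("top"); h=hsv(r); H,S,V=[h[...,i].astype(int) for i in range(3)]; save(r,"k.png",(240,180,500,375),3)
for p,s in blobs((H>20)&(H<36)&(S>140)&(V>80),30): print("lid",s, plane(r,p.mean(0),.062)[0])
for p,s in blobs((S<90)&(V<95),10):
    c=plane(r,p.mean(0),.131)[0]
    if .54<c[0]<.65 and -.08<c[1]<.17: print("cap",s,c)
print("basket far edge",plane(r,[(445,303),(480,303)],.06))
E
```

```text
lid [447 273  12  16  99] [ 0.4612 -0.4207  0.062 ]
lid [196 285  18  17 251] [0.368  0.3302 0.062 ]
cap [277 215  10  10  76] [0.5977 0.1138 0.131 ]
cap [305 219  10   9  72] [0.5927 0.0299 0.131 ]
cap [333 221  10  10  75] [ 0.5919 -0.0542  0.131 ]
cap [277 231  10   4  27] [0.559  0.1096 0.131 ]
cap [305 235   9   3  24] [0.5543 0.0265 0.131 ]
cap [332 237  10   3  26] [ 0.5537 -0.0521  0.131 ]
basket far edge [[ 0.3949 -0.3966  0.06  ]
 [ 0.4026 -0.504   0.06  ]]
```

View pics/k.png

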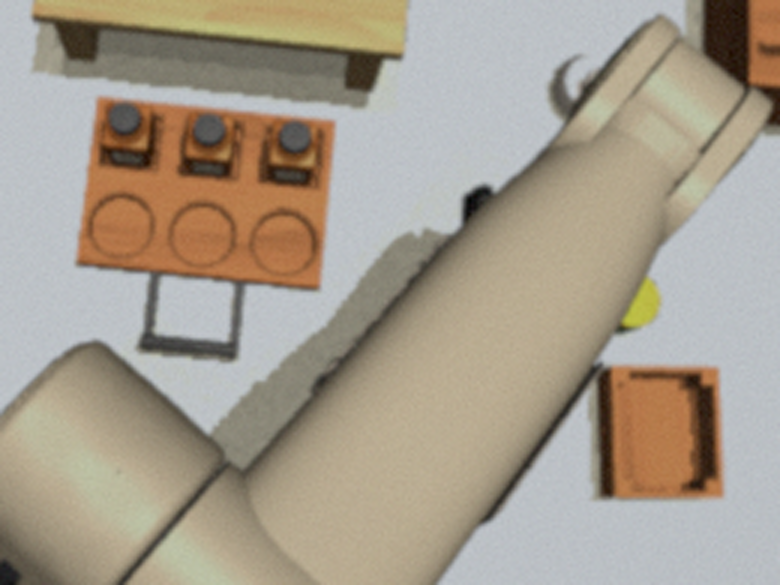

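Picture k shows the three bottles standing in the square pockets with caps at crop (126,118), (209,132) and (295,138). The round pockets are empty at (122,226), (203,236) and (284,243). Now the right-hand jar.

Emit:
move_arm --moves '[-0.015, -0.04, -0.02, 0, 0.0854, -0.03, -0.08, -0.04, 0, 0.0854, -0.043, -0.12, -0.06, 0, 0.0854, -0.043, -0.122, -0.075, 0, 0.0854, -0.043, -0.122, -0.075, 0, 0.0854, -0.043, -0.122, -0.075, 0, 0.0854, -0.043, -0.122, -0.075, 0, 0.0854]'

```text
clock: 35.82
tcp_pos: [0.47, -0.4, 0.1058]
orientation: [0.0, 0.008, 1.0, 0.0]
wrist_force: [0.5, 0.3, 0.4]
finger_gap: 0.0854
grip_force: 0.0
```

```bash
python3 - <<'E'
from h import *
np.set_printoptions(precision=4,suppress=True)
r=shot("top"); h=hsv(r); H,S,V=[h[...,i].astype(int) for i in range(3)]
f=lambda x,y:(240+(x+.5)/3-.5,180+(y+.5)/3-.5)
P=plane(r,[f(122,226),f(203,236),f(284,243)],.022); print("round",P)
print("tray corners",plane(r,[f(98,98),f(334,121),f(320,287),f(78,264)],.022), "bar",plane(r,[f(140,344),f(237,352)],.045))
for n,r in(("top",r),("side",shot("side"))):
    h=hsv(r); H,S,V=[h[...,i].astype(int) for i in range(3)]
    for p,s in blobs((H>20)&(H<36)&(S>140)&(V>80),30):
        w=plane(r,p.mean(0),.062 if n=="top" else .055)[0]
        if w[0]<.7 and abs(w[1])<.6: print(n,"lid",s,w)
print(proj(r,[[.4663,-.4082,.055]]))
E
```

```text
round [[ 0.5088  0.1165  0.022 ]
 [ 0.5049  0.0309  0.022 ]
 [ 0.5043 -0.0542  0.022 ]]
tray corners [[ 0.645   0.1556  0.022 ]
 [ 0.6397 -0.0979  0.022 ]
 [ 0.461  -0.0949  0.022 ]
 [ 0.465   0.1585  0.022 ]] bar [[ 0.3854  0.0845  0.045 ]
 [ 0.3852 -0.0143  0.045 ]]
top lid [196 285  18  17 252] [0.368  0.3301 0.062 ]
side lid [144 211  21  14 240] [0.369  0.3295 0.055 ]
side lid [397 311  27  21 418] [ 0.4685 -0.4146  0.055 ]
[[407.1747 320.4094]]
```

Emit:
move_arm --moves '[-0.003, -0.01, -0.02, 0, 0.0854, -0.003, -0.01, -0.045, 0, 0.0854, -0.003, -0.01, -0.065, 0, 0.0854, -0.003, -0.01, -0.071, 0, 0.0854, -0.003, -0.01, -0.071, 0, 0.06, -0.003, -0.01, -0.071, 0, 0.045, -0.003, -0.01, -0.071, 0, 0.045, -0.003, -0.01, -0.071, 0, 0.045, -0.003, -0.01, -0.071, 0, 0.045]' --newtons 30

```text
clock: 36.67
tcp_pos: [0.468, -0.4114, 0.0364]
orientation: [0.001, 0.008, 1.0, -0.001]
wrist_force: [1.0, 2.2, 6.8]
finger_gap: 0.0568
grip_force: 32.7
```

Emit:
move_arm --moves '[0, 0, 0.02, 0, 0.045, 0, 0, 0.05, 0, 0.045, 0.003, 0.02, 0.06, 0, 0.045, 0.007, 0.055, 0.06, 0, 0.045, 0.011, 0.095, 0.06, 0, 0.045, 0.015, 0.135, 0.06, 0, 0.045, 0.019, 0.175, 0.06, 0, 0.045, 0.023, 0.215, 0.06, 0, 0.045, 0.027, 0.255, 0.06, 0, 0.045, 0.031, 0.295, 0.06, 0, 0.045, 0.034, 0.33, 0.06, 0, 0.045, 0.036, 0.35, 0.06, 0, 0.045]'

```text
clock: 37.67
tcp_pos: [0.5022, -0.0572, 0.0947]
orientation: [-0.0, 0.007, 1.0, 0.0]
wrist_force: [0.2, -0.2, -1.9]
finger_gap: 0.0568
grip_force: 32.7
```

Emit:
move_arm --moves '[0, 0.006, 0, 0, 0.045, 0, 0.007, -0.01, 0, 0.045, 0, 0.007, -0.02, 0, 0.045, 0, 0.007, -0.02, 0, 0.045]'

```text
clock: 38.0
tcp_pos: [0.5013, -0.0543, 0.072]
orientation: [-0.002, 0.009, 1.0, 0.0]
wrist_force: [-0.4, 0.6, -1.6]
finger_gap: 0.0568
grip_force: 32.7
```

```bash
cat > jar.py <<'E'
from h import *
np.set_printoptions(precision=4,suppress=True)
s=env.get_state(); t=s["tcp_pos"]; r=shot("side"); h=hsv(r); H,S,V=[h[...,i].astype(int) for i in range(3)]
print("tcp",t,s["finger_gap"],s["grip_force"])
for n,m,z in(("lid",(H>20)&(H<36)&(S>140)&(V>80),.02),("green",(H>45)&(H<85)&(S>90)&(V>30),-.012)):
    for p,b in blobs(m,40):
        q=proj(r,[t+[0,0,z]])[0]
        c=np.array([b[0]+b[2]/2-.5,b[1]+b[3]/2-.5])
        if np.linalg.norm(c-q)<30: print(n,b,"bbox centre",c,"expected",q)
E
python3 jar.py
```

```text
tcp [ 0.5013 -0.0543  0.072 ] 0.05677103155453919 32.721759960986674
lid [284 230  16  17 197] bbox centre [291.5 238. ] expected [293.5989 237.6944]
green [283 243  23  21 323] bbox centre [294. 253.] expected [293.6018 249.344 ]
```

Emit:
move_arm --moves '[0.002, 0, -0.005, 0, 0.045, 0.002, 0, -0.01, 0, 0.045, 0.002, 0, -0.015, 0, 0.045, 0.002, 0, -0.019, 0, 0.045, 0.002, 0, -0.023, 0, 0.045, 0.002, 0, -0.026, 0, 0.045, 0.002, 0, -0.028, 0, 0.045, 0.002, 0, -0.028, 0, 0.045]'

```text
clock: 38.72
tcp_pos: [0.5044, -0.0535, 0.0459]
orientation: [-0.0, 0.008, 1.0, 0.0]
wrist_force: [-1.4, -0.3, -1.5]
finger_gap: 0.0569
grip_force: 32.7
```

Emit:
move_arm --moves '[0, 0, -0.003, 0, 0.045, 0, 0, -0.003, 0, 0.06, 0, 0, -0.003, 0, 0.07, 0, 0, -0.003, 0, 0.072, 0, 0, 0.03, 0, 0.072, 0, 0, 0.065, 0, 0.072, -0.02, 0.03, 0.08, -0.12, 0.0854, -0.04, 0.06, 0.08, -0.24, 0.0854, -0.055, 0.1, 0.08, -0.36, 0.0854, -0.07, 0.14, 0.08, -0.48, 0.0854, -0.085, 0.18, 0.08, -0.6, 0.0854, -0.1, 0.22, 0.08, -0.72, 0.0854]'

```text
clock: 39.72
tcp_pos: [0.4139, 0.1431, 0.127]
orientation: [0.001, 0.338, 0.941, 0.0]
wrist_force: [0.7, 0.4, 0.2]
finger_gap: 0.0855
grip_force: 0.0
```

Emit:
move_arm --moves '[-0.015, 0.04, 0, -0.12, 0.0854, -0.03, 0.08, -0.01, -0.24, 0.0854, -0.036, 0.12, -0.02, -0.36, 0.0854, -0.036, 0.15, -0.03, -0.48, 0.0854, -0.036, 0.163, -0.03, -0.6, 0.0854, -0.036, 0.163, -0.03, -0.72, 0.0854, -0.036, 0.163, -0.03, -0.83, 0.0854, -0.036, 0.163, -0.03, -0.83, 0.0854, -0.036, 0.163, -0.03, -0.83, 0.0854]'

```text
clock: 40.47
tcp_pos: [0.3784, 0.3051, 0.0965]
orientation: [0.0, 0.687, 0.727, 0.0]
wrist_force: [-0.4, 0.3, 0.8]
finger_gap: 0.0854
grip_force: 0.0
```

```bash
python3 jar.py; python3 - <<'E'
from h import *
np.set_printoptions(precision=4,suppress=True)
for n,z in(("top",.062),("side",.055)):
    r=shot(n); h=hsv(r); H,S,V=[h[...,i].astype(int) for i in range(3)]
    for p,s in blobs((H>20)&(H<36)&(S>140)&(V>80),30):
        w=plane(r,p.mean(0),z)[0]
        if w[0]<.7 and abs(w[1])<.6: print(n,"lid",s,w, plane(r,p.mean(0),z+.006)[0])
E
```

```text
tcp [0.3784 0.3051 0.0965] 0.0853545633377203 0.0
lid [144 211  21  14 198] bbox centre [154.  217.5] expected [159.9074 197.9714]
green [145 221  22  19 304] bbox centre [155.5 230. ] expected [161.1742 209.0243]
top lid [325 249  20  19 294] [ 0.5051 -0.0534  0.062 ] [ 0.5041 -0.0532  0.068 ]
side lid [144 211  20  14 201] [0.367  0.3281 0.055 ] [0.3609 0.3183 0.061 ]
side lid [284 240  24  18 324] [ 0.5147 -0.0486  0.055 ] [ 0.5075 -0.0555  0.061 ]
```

Emit:
move_arm --moves '[-0.01, 0.025, 0, 0, 0.0854, -0.01, 0.025, 0, 0, 0.0854, -0.01, 0.025, 0, 0, 0.0854, -0.01, 0.025, -0.025, 0, 0.0854, -0.01, 0.025, -0.05, 0, 0.0854, -0.01, 0.025, -0.06, 0, 0.0854, -0.01, 0.025, -0.06, 0, 0.06, -0.01, 0.025, -0.06, 0, 0.045, -0.01, 0.025, -0.06, 0, 0.045, -0.01, 0.025, -0.06, 0, 0.045, -0.01, 0.025, -0.06, 0, 0.045]' --newtons 30

```text
clock: 41.53
tcp_pos: [0.3692, 0.33, 0.0374]
orientation: [0.0, 0.687, 0.727, 0.001]
wrist_force: [-1.4, 0.5, -1.8]
finger_gap: 0.057
grip_force: 32.1
```

Emit:
move_arm --moves '[0, 0, 0.02, 0, 0.045, 0, 0, 0.045, 0, 0.045, 0.012, -0.018, 0.055, 0, 0.045, 0.03, -0.045, 0.055, 0, 0.045, 0.05, -0.075, 0.055, 0, 0.045, 0.07, -0.107, 0.055, 0, 0.045, 0.09, -0.14, 0.055, 0, 0.045, 0.11, -0.17, 0.055, 0, 0.045, 0.127, -0.195, 0.055, 0, 0.045, 0.137, -0.209, 0.05, 0, 0.045, 0.139, -0.213, 0.04, 0, 0.045, 0.139, -0.213, 0.035, 0, 0.045]'

```text
clock: 42.53
tcp_pos: [0.5079, 0.1155, 0.0707]
orientation: [0.0, 0.688, 0.726, 0.0]
wrist_force: [-0.8, -0.8, -1.2]
finger_gap: 0.0565
grip_force: 32.8
```

Emit:
move_arm --moves '[0, 0, 0, 0, 0.045, 0, 0, 0, 0, 0.045]'

```text
clock: 42.7
tcp_pos: [0.5059, 0.1176, 0.0708]
orientation: [-0.001, 0.687, 0.727, -0.001]
wrist_force: [-0.2, 0.7, -0.6]
finger_gap: 0.0567
grip_force: 32.8
```

```bash
python3 jar.py
```

```text
tcp [0.5059 0.1176 0.0708] 0.056673465314883716 32.8025928279385
lid [242 208  15  15 160] bbox centre [249. 215.] expected [245.9063 213.7409]
green [236 218  22  21 281] bbox centre [246.5 228. ] expected [246.3785 224.8467]
```

Emit:
move_arm --moves '[0.001, 0, -0.005, 0, 0.045, 0.001, 0, -0.01, 0, 0.045, 0.001, 0, -0.015, 0, 0.045, 0.001, 0, -0.019, 0, 0.045, 0.001, 0, -0.022, 0, 0.045, 0.001, 0, -0.025, 0, 0.045, 0.001, 0, -0.026, 0, 0.045, 0.001, 0, -0.026, 0, 0.045]'

```text
clock: 43.42
tcp_pos: [0.5082, 0.1166, 0.045]
orientation: [-0.0, 0.687, 0.727, -0.0]
wrist_force: [0.6, -0.2, -1.7]
finger_gap: 0.0567
grip_force: 32.8
```

Emit:
move_arm --moves '[0, 0, -0.002, 0, 0.045, 0, 0, -0.002, 0, 0.06, 0, 0, -0.002, 0, 0.07, 0, 0, -0.002, 0, 0.072, 0, 0, 0.03, 0, 0.072, 0, 0, 0.065, 0, 0.072, -0.03, -0.02, 0.08, 0, 0.0854, -0.06, -0.04, 0.08, -0.03, 0.0854, -0.09, -0.06, 0.08, -0.06, 0.0854, -0.12, -0.08, 0.07, -0.077, 0.0854, -0.122, -0.083, 0.055, -0.077, 0.0854, -0.122, -0.083, 0.055, -0.077, 0.0854]'

```text
clock: 44.42
tcp_pos: [0.3834, 0.0331, 0.099]
orientation: [-0.001, 0.715, 0.699, -0.001]
wrist_force: [0.6, -0.3, 0.6]
finger_gap: 0.0852
grip_force: 0.0
```

```bash
python3 - <<'E'
from h import *
np.set_printoptions(precision=4,suppress=True)
s=env.get_state(); print(s["tcp_pos"],s["orientation"])
r=shot("top"); h=hsv(r); H,S,V=[h[...,i].astype(int) for i in range(3)]
for p,b in blobs((H>20)&(H<36)&(S>140)&(V>80),30):
    w=plane(r,p.mean(0),.068)[0]; print("lid",b,w)
for p,b in blobs((S<90)&(V<95),10):
    c=plane(r,p.mean(0),.131)[0]
    if .58<c[0]<.65 and -.08<c[1]<.17: print("cap",b,c)
a=cv2.cvtColor(r["pixels"],4)[100:280,230:400]
r=shot("side"); b=cv2.cvtColor(r["pixels"],4)[120:300,190:400]
cv2.imwrite("pics/l.png",cv2.resize(np.hstack([a,b]),None,fx=2.1,fy=2.1,interpolation=cv2.INTER_CUBIC))
E
```

```text
[0.3834 0.0331 0.099 ] [-0.0009  0.7153  0.6988 -0.0009]
lid [269 244  18  16 136] [0.5162 0.1276 0.068 ]
lid [325 249  20  19 293] [ 0.5042 -0.0533  0.068 ]
cap [277 215  10  10  80] [0.5977 0.1144 0.131 ]
cap [305 219  10  10  75] [0.5927 0.03   0.131 ]
cap [333 221  10  10  77] [ 0.5923 -0.0544  0.131 ]
```

View pics/l.png

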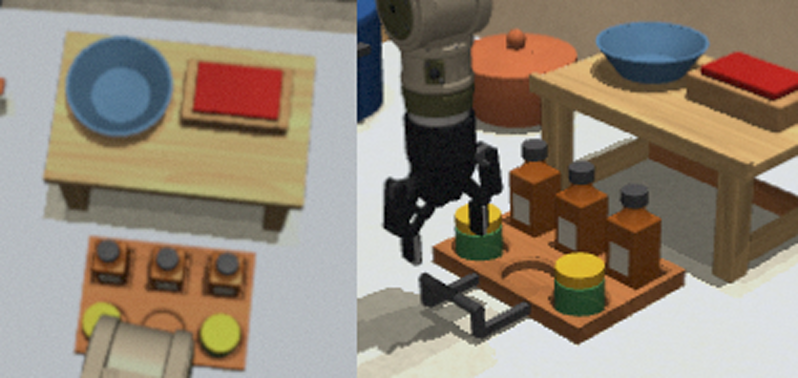

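Picture l shows three bottles and two jars seated and upright in the tray, with the handle free at about (470,300) under the gripper. I'll grip the handle and push home.

Emit:
move_arm --moves '[0.002, 0.001, -0.025, 0, 0.0854, 0.002, 0.001, -0.05, 0, 0.0854, 0.002, 0.001, -0.068, 0, 0.0854, 0.002, 0.001, -0.068, 0, 0.0854, 0.002, 0.001, -0.068, 0, 0.05, 0.002, 0.001, -0.068, 0, 0.03, 0.002, 0.001, -0.068, 0, 0.02, 0.002, 0.001, -0.068, 0, 0.012, 0.002, 0.001, -0.068, 0, 0.005, 0.002, 0.001, -0.068, 0, 0.005, 0.002, 0.001, -0.068, 0, 0.005]' --newtons 60

```text
clock: 45.43
tcp_pos: [0.3892, 0.0346, 0.0332]
orientation: [0.001, 0.715, 0.7, 0.001]
wrist_force: [-1.0, 0.3, 4.7]
finger_gap: 0.0119
grip_force: 58.4
```

Emit:
move_arm --moves '[0.003, 0, 0, 0, 0.005, 0.008, 0, 0, 0, 0.005, 0.015, 0, 0, 0, 0.005, 0.024, 0, 0, 0, 0.005, 0.034, -0.001, 0, 0, 0.005, 0.044, -0.001, 0, 0, 0.005, 0.054, -0.001, 0, 0, 0.005, 0.064, -0.001, 0, 0, 0.005, 0.073, -0.001, 0, 0, 0.005, 0.08, -0.001, 0, 0, 0.005, 0.084, -0.001, 0, 0, 0.005, 0.085, -0.001, 0, 0, 0.005]'

```text
clock: 46.43
tcp_pos: [0.4659, 0.0342, 0.0324]
orientation: [-0.005, 0.714, 0.7, -0.005]
wrist_force: [-22.6, -0.5, 27.2]
finger_gap: 0.0122
grip_force: 61.1
```

```bash
python3 - <<'E'
from h import *
np.set_printoptions(precision=4,suppress=True)
s=env.get_state(); print(s["tcp_pos"],s["orientation"],s["wrist_force"])
r=shot("top"); h=hsv(r); H,S,V=[h[...,i].astype(int) for i in range(3)]
for p,b in blobs((H>20)&(H<36)&(S>140)&(V>80),30):
    w=plane(r,p.mean(0),.068)[0]; print("lid",b,w)
for p,b in blobs((S<90)&(V<95),10):
    c=plane(r,p.mean(0),.131)[0]
    if .62<c[0]<.72 and -.08<c[1]<.17: print("cap",b,c)
m=(H<22)&(S>110)&(V>60)
for p,b in blobs(m,300):
    P=plane(r,p,.022)
    if .5<P[:,0].mean()<.75 and -.1<P[:,1].mean()<.17:
        for x in(.56,.58,.6): 
            q=P[np.abs(P[:,0]-x)<.003][:,1]; print("tray",x,q.min(),q.max())
E
```

```text
[0.4659 0.0342 0.0324] [-0.0048  0.7144  0.6997 -0.0048] [-22.6469  -0.5249  27.1535]
lid [272 220   9  17  86] [0.5857 0.1361 0.068 ]
lid [327 225  20  19 288] [ 0.5804 -0.0538  0.068 ]
cap [269 189   6  12  22] [0.6721 0.1487 0.131 ]
cap [279 190  10  10  77] [0.6735 0.1141 0.131 ]
cap [307 193  10  11  77] [0.6695 0.0297 0.131 ]
cap [335 196  10  10  75] [ 0.6683 -0.0548  0.131 ]
cap [280 207  10   4  32] [0.631  0.1081 0.131 ]
cap [306 211  11   4  30] [0.6265 0.0276 0.131 ]
cap [333 213  10   4  29] [ 0.6264 -0.0526  0.131 ]
tray 0.56 -0.0905626469827605 0.15770523745051615
tray 0.58 -0.09222614690114163 0.15651200857598038
tray 0.6 -0.090942835059143 0.15531649816648663
```

Emit:
move_arm --moves '[0, 0, 0, 0, 0.005, 0, 0, 0, 0, 0.005, 0, 0, 0, 0, 0.005]'

```text
clock: 46.73
tcp_pos: [0.4659, 0.0342, 0.0324]
orientation: [-0.004, 0.714, 0.7, -0.004]
wrist_force: [-20.2, 0.6, 23.9]
finger_gap: 0.0119
grip_force: 60.6
```

```bash
python3 - <<'E'
from h import *
np.set_printoptions(precision=4,suppress=True)
s=env.get_state(); print(s["tcp_pos"],s["orientation"],s["wrist_force"],s["ft_torque"])
r=shot("top"); a=cv2.cvtColor(r["pixels"],4)[130:270,230:400]
r=shot("side"); b=cv2.cvtColor(r["pixels"],4)[130:270,230:420]
cv2.imwrite("pics/m.png",cv2.resize(np.hstack([a,b]),None,fx=2.2,fy=2.2,interpolation=cv2.INTER_CUBIC))
E
```

```text
[0.4659 0.0342 0.0324] [-0.0045  0.7144  0.6997 -0.0045] [-20.2352   0.6142  23.912 ] [-0.0187  3.8295  0.0019]
```

View pics/m.png

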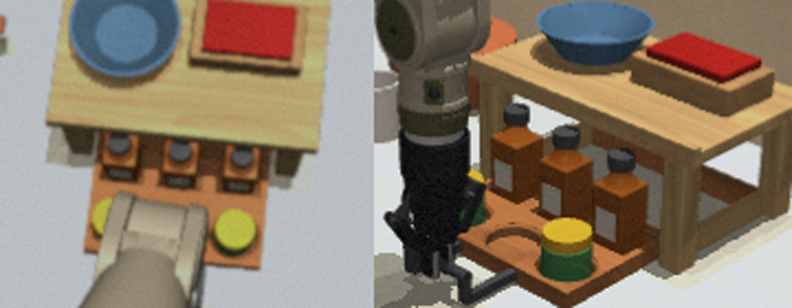

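The tray, bottles and jars look right, with the bottles at crop (515–620,150) just before the board and the tray between the posts. The 24 N down-press on the handle is adding friction, so I'll relieve it and go on slowly.

Emit:
move_arm --moves '[0, 0, 0.002, 0, 0.005, 0, 0, 0.003, 0, 0.005, 0.003, 0, 0.003, 0, 0.005, 0.006, 0, 0.003, 0, 0.005, 0.01, 0, 0.003, 0, 0.005, 0.01, 0, 0.003, 0, 0.005]'

```text
clock: 47.33
tcp_pos: [0.4825, 0.0337, 0.0346]
orientation: [-0.001, 0.715, 0.7, -0.001]
wrist_force: [-3.1, -0.2, -3.4]
finger_gap: 0.0123
grip_force: 59.2
```

Emit:
move_arm --moves '[0.004, 0, 0, 0, 0.005, 0.01, 0, 0, 0, 0.005, 0.018, 0, 0, 0, 0.005, 0.027, -0.001, 0, 0, 0.005, 0.036, -0.001, 0, 0, 0.005, 0.045, -0.001, 0, 0, 0.005, 0.054, -0.001, 0, 0, 0.005, 0.063, -0.001, 0, 0, 0.005, 0.072, -0.001, 0, 0, 0.005, 0.079, -0.002, 0, 0, 0.005, 0.084, -0.002, 0, 0, 0.005, 0.086, -0.002, 0, 0, 0.005]'

```text
clock: 48.33
tcp_pos: [0.5706, 0.0315, 0.0354]
orientation: [0.0, 0.715, 0.7, 0.0]
wrist_force: [-3.7, 0.1, -3.3]
finger_gap: 0.012
grip_force: 59.2
```

```bash
python3 - <<'E'
from h import *
np.set_printoptions(precision=4,suppress=True)
s=env.get_state(); print(s["tcp_pos"],s["wrist_force"])
r=shot("top"); h=hsv(r); H,S,V=[h[...,i].astype(int) for i in range(3)]
for p,b in blobs((H>20)&(H<36)&(S>140)&(V>80),30):
    w=plane(r,p.mean(0),.068)[0]; print("lid",b,w)
E
```

```text
[0.5706 0.0315 0.0354] [-3.7118  0.1485 -3.2931]
lid [331 196  18  15  91] [ 0.6716 -0.0524  0.068 ]
```

Emit:
move_arm --moves '[0.004, 0, 0, 0, 0.005, 0.01, 0, 0, 0, 0.005, 0.017, 0, 0, 0, 0.005, 0.024, 0, 0, 0, 0.005, 0.029, -0.001, 0, 0, 0.005, 0.033, -0.001, 0, 0, 0.005, 0.036, -0.001, 0, 0, 0.005, 0.038, -0.001, 0, 0, 0.005, 0.04, -0.001, 0, 0, 0.005, 0.042, -0.001, 0, 0, 0.005, 0.042, -0.001, 0, 0, 0.005]'

```text
clock: 49.3
tcp_pos: [0.6104, 0.0311, 0.0349]
orientation: [-0.001, 0.714, 0.7, -0.0]
wrist_force: [-6.0, 1.0, -3.5]
finger_gap: 0.0115
grip_force: 59.3
```

Emit:
move_arm --moves '[0.001, 0, 0, 0, 0.005, 0.002, 0, 0, 0, 0.005, 0.003, 0, 0, 0, 0.005, 0.004, 0, 0, 0, 0.005, 0.005, 0, 0, 0, 0.005, 0.005, 0, 0, 0, 0.005]'

```text
clock: 49.8
tcp_pos: [0.6109, 0.0324, 0.0335]
orientation: [-0.005, 0.714, 0.7, -0.003]
wrist_force: [-14.0, 3.6, -1.1]
finger_gap: 0.0122
grip_force: 59.7
```

Emit:
move_arm --moves '[0.002, 0, 0, 0, 0.005, 0.004, 0, 0, 0, 0.005, 0.006, 0, 0, 0, 0.005, 0.006, 0, 0, 0, 0.005, 0.006, 0, 0, 0, 0.005]'

```text
clock: 50.22
tcp_pos: [0.6111, 0.0327, 0.0332]
orientation: [-0.008, 0.714, 0.7, -0.007]
wrist_force: [-28.7, 4.0, 11.2]
finger_gap: 0.0119
grip_force: 61.1
```

```bash
python3 - <<'E'
from h import *
np.set_printoptions(precision=4,suppress=True)
s=env.get_state(); print(s["tcp_pos"],s["wrist_force"],s["ft_torque"])
E
```

```text
[0.6111 0.0327 0.0332] [-28.6792   3.9643  11.2204] [ 0.7733  5.4649 -0.142 ]
```

Emit:
move_arm --moves '[-0.003, 0, 0, 0, 0.005, -0.006, 0, 0, 0, 0.005, -0.008, 0, 0, 0, 0.005, -0.009, 0, 0, 0, 0.01, -0.009, 0, 0, 0, 0.02, -0.009, 0, 0, 0, 0.035, -0.009, 0, 0, 0, 0.05, -0.009, 0, 0.03, 0, 0.05, -0.009, 0, 0.065, 0, 0.05, -0.02, 0, 0.1, 0, 0.06, -0.05, 0, 0.12, 0, 0.06, -0.09, 0, 0.12, 0, 0.06]'

```text
clock: 51.22
tcp_pos: [0.5392, 0.0296, 0.1618]
orientation: [0.006, 0.715, 0.699, 0.005]
wrist_force: [0.2, 0.1, 0.8]
finger_gap: 0.0598
grip_force: 0.0
```

Emit:
move_arm --moves '[-0.03, -0.03, 0.02, 0, 0.06, -0.06, -0.06, 0.05, 0, 0.06, -0.08, -0.1, 0.05, 0, 0.06, -0.1, -0.14, 0.05, 0, 0.06, -0.12, -0.18, 0.05, 0, 0.06, -0.13, -0.22, 0.05, 0, 0.06, -0.13, -0.26, 0.05, 0, 0.06, -0.13, -0.3, 0.05, 0, 0.06, -0.13, -0.3, 0.05, 0, 0.06, -0.13, -0.3, 0.05, 0, 0.06]'

```text
clock: 52.05
tcp_pos: [0.4034, -0.2748, 0.2065]
orientation: [0.003, 0.716, 0.698, -0.0]
wrist_force: [0.9, 0.3, 0.2]
finger_gap: 0.0602
grip_force: 0.0
```

```bash
python3 - <<'E'
from h import *
np.set_printoptions(precision=4,suppress=True)
s=env.get_state(); print(s["tcp_pos"],s["wrist_force"])
r=shot("top"); h=hsv(r); H,S,V=[h[...,i].astype(int) for i in range(3)]
m=(S<70)&(V<110)
for p,b in blobs(m,25):
    P=plane(r,p,.045)
    if .55<P[:,0].mean()<.68 and -.05<P[:,1].mean()<.12:
        print("bar/handle",b,[(round(y,2),np.round(P[np.abs(P[:,1]-y)<.004][:,0].min(),4)) for y in(0,.02,.04,.06) if (np.abs(P[:,1]-y)<.004).any()], P[:,1].min(),P[:,1].max())
a=cv2.cvtColor(r["pixels"],4)[130:270,230:400]
r=shot("side"); b=cv2.cvtColor(r["pixels"],4)[130:270,230:420]
cv2.imwrite("pics/n.png",cv2.resize(np.hstack([a,b]),None,fx=2.2,fy=2.2,interpolation=cv2.INTER_CUBIC))
E
```

```text
[ 0.4034 -0.2748  0.2065] [0.9078 0.3101 0.1581]
bar/handle [294 203  41  28 295] [(0, np.float64(0.6001)), (0.02, np.float64(0.5986)), (0.04, np.float64(0.6001)), (0.06, np.float64(0.5988))] -0.04032443688570176 0.08130032739548632
```

View pics/n.png

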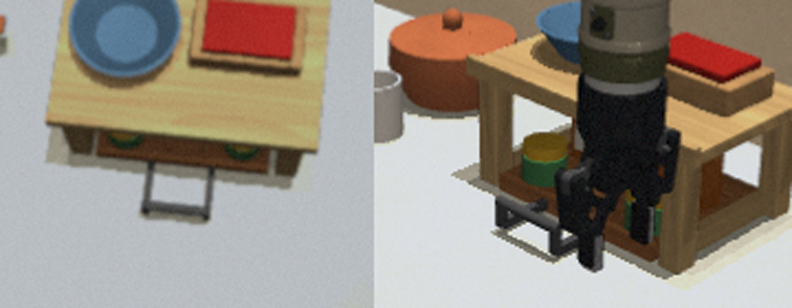

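Picture n shows the tray back between the posts, handle bar at crop (143,210)–(210,216), jars standing under the board. I'll check squareness and depth numerically before handing in.

```bash
python3 - <<'E'
from h import *
np.set_printoptions(precision=4,suppress=True)
r=shot("top"); h=hsv(r); H,S,V=[h[...,i].astype(int) for i in range(3)]
m=(H<18)&(S>110)&(V>50); e=[];bd=[]
for u in range(275,352):
    v=np.flatnonzero(m[185:215,u])
    if len(v): e.append((u,185+v[-1]+.5))
    w=np.flatnonzero((H[150:205,u]>17)&(H[150:205,u]<32)&(S[150:205,u]>60)&(V[150:205,u]>135))
    if len(w): bd.append((u,150+w[-1]+.5))
def line(e,z):
    P=plane(r,e,z); k=np.polyfit(P[:,1],P[:,0],1)
    for _ in range(3):
        d=np.abs(np.polyval(k,P[:,1])-P[:,0]); P=P[d<max(.002,1.5*np.median(d))]; k=np.polyfit(P[:,1],P[:,0],1)
    print(len(P),"slope",k[0],"x at y=.027",np.polyval(k,.027),"y",P[:,1].min(),P[:,1].max())
line(e,.0); line(e,.022); line(bd,.163)
s=shot("side"); H,S,V=[hsv(s)[...,i].astype(int) for i in range(3)]
for n,mm in(("lid",(H>20)&(H<36)&(S>140)&(V>60)),("green",(H>45)&(H<85)&(S>90)&(V>25))):
    for p,b in blobs(mm,25):
        if 250<b[0]<380 and 150<b[1]<260: print(n,b)
print(env.get_state()["clock"])
E
```

```text
71 slope 0.028379882391038606 x at y=.027 0.6890409684790898 y -0.09310195738268694 0.15364195629580885
71 slope 0.028379882391039692 x at y=.027 0.6828216510736065 y -0.0920748179378564 0.15101380105866502
77 slope 0.031116813858371034 x at y=.027 0.6827801979822695 y -0.08588139832922644 0.1384704167957011
lid [298 191  20  13 174]
green [297 201  21  14 182]
green [356 225   5  12  44]
52.25
```

```bash
python3 -c "
from workcell import env
print(env.hand_in())"
```

```text
the job is handed in; nothing more can be done
None
```

The job is handed in: three bottles stand in the square pockets and two jars in round pockets (no third jar was visible). The tray is back under the board, pressed to about 29 N against the back stop, square to the board with its front edge about 6 mm in (5 mm nominal). At the final look I could not see the bottles, as the board and gripper hid them.

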